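Change the warming station over from the can to bottles

TASK

Change the warming station over from the can to bottles: first lift the steel can by its handle off the hot plate and set it down gently, upright and wholly on the round cork mat. Then put a spare bottle from the white board, upright and right down, into every rack cell that is empty, leaving the bottles already in the rack in their cells and any spare you do not need standing on the board. When the rack is full, push the lever fully over towards the hot plate; do not knock over the beaker.

Things in the scene. Friction and masses are not known exactly. Their poses are not given: they have to be found in the camera images.
- station: Fixed warming station, 190 (x) by 256 mm (y). +y half: blue rack 55 mm high, six square cells 54 mm wide, 60 mm apart (3 along x, 2 along y), floor 6 mm, partitions 48 mm high. -y half: white housing 50 mm high with the lever and a round metal hot plate (124 mm across, centre x 28, y -67, top z 62 mm; the can starts on it). Origin: centre of its underside.
- can: Steel can, closed, with a heavy base, 90 mm across and 94 mm high, 0.35 to 0.65 kg, with a rigid carrying handle over its top. Origin: centre of its underside; z up; the handle is a straight black bar along its y, 12 mm thick (x), 13 mm high, 78 mm long, its middle 138 mm above the origin, with 37 mm free beneath it.
- mat: Round cork mat, 170 mm across, 6 mm thick, fixed on the bench. Origin: centre of its underside.
- board: White board, 250 mm (its x) by 190 mm (its y), 8 mm thick, fixed on the bench, on which the spare bottles stand. Origin: centre of its underside.
- beaker: Small grey plastic beaker, 46 mm across, 60 mm high, standing on the board among the spare bottles; not part of the job. Origin: centre of its underside.
- lever (a joint): Change-over lever of the station, a rod with a black ball 26 mm across: 0 = leaning towards the station's -x (can side), 1.0 = leaning fully to its +x, towards the hot plate (bottle side). It turns about the station's y axis and stays where it is left; about 1 N moves it.
- lever_tip (a point): Centre of the ball at the end of the lever, 70 mm from its pivot; the pivot is on the station at x -60, y -67, z 72 mm.
- cell1 (a point): Centre of the floor of rack cell 1 (station x -60, y 37, z 6 mm).
- cell2 (a point): Centre of the floor of rack cell 2 (station x 0, y 37, z 6 mm).
- cell3 (a point): Centre of the floor of rack cell 3 (station x 60, y 37, z 6 mm).
- cell4 (a point): Centre of the floor of rack cell 4 (station x -60, y 97, z 6 mm).
- cell5 (a point): Centre of the floor of rack cell 5 (station x 0, y 97, z 6 mm).
- cell6 (a point): Centre of the floor of rack cell 6 (station x 60, y 97, z 6 mm).
- held1: Bottle standing in cell 1 from the start, if present (absent: the cell starts empty): amber bottle 46 mm across, 100 mm high, 0.22 kg, with a steel weight foot, body up to 54 mm, round white cap 30 mm across from 62 to 100 mm. Origin: centre of its underside; z up.
- held2: Bottle standing in cell 2 from the start, if present (absent: the cell starts empty): amber bottle 46 mm across, 100 mm high, 0.22 kg, with a steel weight foot, body up to 54 mm, round white cap 30 mm across from 62 to 100 mm. Origin: centre of its underside; z up.
- held3: Bottle standing in cell 3 from the start, if present (absent: the cell starts empty): amber bottle 46 mm across, 100 mm high, 0.22 kg, with a steel weight foot, body up to 54 mm, round white cap 30 mm across from 62 to 100 mm. Origin: centre of its underside; z up.
- held4: Bottle standing in cell 4 from the start, if present (absent: the cell starts empty): amber bottle 46 mm across, 100 mm high, 0.22 kg, with a steel weight foot, body up to 54 mm, round white cap 30 mm across from 62 to 100 mm. Origin: centre of its underside; z up.
- held5: Bottle standing in cell 5 from the start, if present (absent: the cell starts empty): amber bottle 46 mm across, 100 mm high, 0.22 kg, with a steel weight foot, body up to 54 mm, round white cap 30 mm across from 62 to 100 mm. Origin: centre of its underside; z up.
- held6: Bottle standing in cell 6 from the start, if present (absent: the cell starts empty): amber bottle 46 mm across, 100 mm high, 0.22 kg, with a steel weight foot, body up to 54 mm, round white cap 30 mm across from 62 to 100 mm. Origin: centre of its underside; z up.
- spare1: Spare bottle, at first standing on the board: amber bottle 46 mm across, 100 mm high, 0.22 kg, with a steel weight foot, body up to 54 mm, round white cap 30 mm across from 62 to 100 mm. Origin: centre of its underside; z up.
- spare2: Spare bottle, at first standing on the board: amber bottle 46 mm across, 100 mm high, 0.22 kg, with a steel weight foot, body up to 54 mm, round white cap 30 mm across from 62 to 100 mm. Origin: centre of its underside; z up.
- spare3: Spare bottle, at first standing on the board: amber bottle 46 mm across, 100 mm high, 0.22 kg, with a steel weight foot, body up to 54 mm, round white cap 30 mm across from 62 to 100 mm. Origin: centre of its underside; z up.
- spare4: Spare bottle, at first standing on the board: amber bottle 46 mm across, 100 mm high, 0.22 kg, with a steel weight foot, body up to 54 mm, round white cap 30 mm across from 62 to 100 mm. Origin: centre of its underside; z up.
- spare5: Spare bottle, at first standing on the board: amber bottle 46 mm across, 100 mm high, 0.22 kg, with a steel weight foot, body up to 54 mm, round white cap 30 mm across from 62 to 100 mm. Origin: centre of its underside; z up.
Mind the look-alikes: they are no part of the job. Leave any pink, red or yellow look-alike of the beaker alone.

How it is judged:
On the way, in this order (a step that is already met when the one before it is completed fails the run):
1. the can is lifted clear of the hot plate (z of can in the frame of station above 0.082 m), for 0.1 s.
2. the can stands upright on the cork mat, let go (horizontal distance between can and mat below 0.039 m and z of can in the frame of mat below 0.01 m and angle between can's own z axis and vertical below 0.1 rad and linear speed of can below 0.02 m/s and contact force between can and the fingers below 0.3 N), for 0.3 s.
3. every cell of the rack holds an upright bottle, right down (((horizontal distance between held1 and cell1 below 0.009 m and z of held1 in the frame of cell1 below 0.008 m and angle between held1's own z axis and vertical below 0.12 rad) or (horizontal distance between spare1 and cell1 below 0.009 m and z of spare1 in the frame of cell1 below 0.008 m and angle between spare1's own z axis and vertical below 0.12 rad) or (horizontal distance between spare2 and cell1 below 0.009 m and z of spare2 in the frame of cell1 below 0.008 m and angle between spare2's own z axis and vertical below 0.12 rad) or (horizontal distance between spare3 and cell1 below 0.009 m and z of spare3 in the frame of cell1 below 0.008 m and angle between spare3's own z axis and vertical below 0.12 rad) or (horizontal distance between spare4 and cell1 below 0.009 m and z of spare4 in the frame of cell1 below 0.008 m and angle between spare4's own z axis and vertical below 0.12 rad) or (horizontal distance between spare5 and cell1 below 0.009 m and z of spare5 in the frame of cell1 below 0.008 m and angle between spare5's own z axis and vertical below 0.12 rad)) and ((horizontal distance between held2 and cell2 below 0.009 m and z of held2 in the frame of cell2 below 0.008 m and angle between held2's own z axis and vertical below 0.12 rad) or (horizontal distance between spare1 and cell2 below 0.009 m and z of spare1 in the frame of cell2 below 0.008 m and angle between spare1's own z axis and vertical below 0.12 rad) or (horizontal distance between spare2 and cell2 below 0.009 m and z of spare2 in the frame of cell2 below 0.008 m and angle between spare2's own z axis and vertical below 0.12 rad) or (horizontal distance between spare3 and cell2 below 0.009 m and z of spare3 in the frame of cell2 below 0.008 m and angle between spare3's own z axis and vertical below 0.12 rad) or (horizontal distance between spare4 and cell2 below 0.009 m and z of spare4 in the frame of cell2 below 0.008 m and angle between spare4's own z axis and vertical below 0.12 rad) or (horizontal distance between spare5 and cell2 below 0.009 m and z of spare5 in the frame of cell2 below 0.008 m and angle between spare5's own z axis and vertical below 0.12 rad)) and ((horizontal distance between held3 and cell3 below 0.009 m and z of held3 in the frame of cell3 below 0.008 m and angle between held3's own z axis and vertical below 0.12 rad) or (horizontal distance between spare1 and cell3 below 0.009 m and z of spare1 in the frame of cell3 below 0.008 m and angle between spare1's own z axis and vertical below 0.12 rad) or (horizontal distance between spare2 and cell3 below 0.009 m and z of spare2 in the frame of cell3 below 0.008 m and angle between spare2's own z axis and vertical below 0.12 rad) or (horizontal distance between spare3 and cell3 below 0.009 m and z of spare3 in the frame of cell3 below 0.008 m and angle between spare3's own z axis and vertical below 0.12 rad) or (horizontal distance between spare4 and cell3 below 0.009 m and z of spare4 in the frame of cell3 below 0.008 m and angle between spare4's own z axis and vertical below 0.12 rad) or (horizontal distance between spare5 and cell3 below 0.009 m and z of spare5 in the frame of cell3 below 0.008 m and angle between spare5's own z axis and vertical below 0.12 rad)) and ((horizontal distance between held4 and cell4 below 0.009 m and z of held4 in the frame of cell4 below 0.008 m and angle between held4's own z axis and vertical below 0.12 rad) or (horizontal distance between spare1 and cell4 below 0.009 m and z of spare1 in the frame of cell4 below 0.008 m and angle between spare1's own z axis and vertical below 0.12 rad) or (horizontal distance between spare2 and cell4 below 0.009 m and z of spare2 in the frame of cell4 below 0.008 m and angle between spare2's own z axis and vertical below 0.12 rad) or (horizontal distance between spare3 and cell4 below 0.009 m and z of spare3 in the frame of cell4 below 0.008 m and angle between spare3's own z axis and vertical below 0.12 rad) or (horizontal distance between spare4 and cell4 below 0.009 m and z of spare4 in the frame of cell4 below 0.008 m and angle between spare4's own z axis and vertical below 0.12 rad) or (horizontal distance between spare5 and cell4 below 0.009 m and z of spare5 in the frame of cell4 below 0.008 m and angle between spare5's own z axis and vertical below 0.12 rad)) and ((horizontal distance between held5 and cell5 below 0.009 m and z of held5 in the frame of cell5 below 0.008 m and angle between held5's own z axis and vertical below 0.12 rad) or (horizontal distance between spare1 and cell5 below 0.009 m and z of spare1 in the frame of cell5 below 0.008 m and angle between spare1's own z axis and vertical below 0.12 rad) or (horizontal distance between spare2 and cell5 below 0.009 m and z of spare2 in the frame of cell5 below 0.008 m and angle between spare2's own z axis and vertical below 0.12 rad) or (horizontal distance between spare3 and cell5 below 0.009 m and z of spare3 in the frame of cell5 below 0.008 m and angle between spare3's own z axis and vertical below 0.12 rad) or (horizontal distance between spare4 and cell5 below 0.009 m and z of spare4 in the frame of cell5 below 0.008 m and angle between spare4's own z axis and vertical below 0.12 rad) or (horizontal distance between spare5 and cell5 below 0.009 m and z of spare5 in the frame of cell5 below 0.008 m and angle between spare5's own z axis and vertical below 0.12 rad)) and ((horizontal distance between held6 and cell6 below 0.009 m and z of held6 in the frame of cell6 below 0.008 m and angle between held6's own z axis and vertical below 0.12 rad) or (horizontal distance between spare1 and cell6 below 0.009 m and z of spare1 in the frame of cell6 below 0.008 m and angle between spare1's own z axis and vertical below 0.12 rad) or (horizontal distance between spare2 and cell6 below 0.009 m and z of spare2 in the frame of cell6 below 0.008 m and angle between spare2's own z axis and vertical below 0.12 rad) or (horizontal distance between spare3 and cell6 below 0.009 m and z of spare3 in the frame of cell6 below 0.008 m and angle between spare3's own z axis and vertical below 0.12 rad) or (horizontal distance between spare4 and cell6 below 0.009 m and z of spare4 in the frame of cell6 below 0.008 m and angle between spare4's own z axis and vertical below 0.12 rad) or (horizontal distance between spare5 and cell6 below 0.009 m and z of spare5 in the frame of cell6 below 0.008 m and angle between spare5's own z axis and vertical below 0.12 rad))), for 0.3 s.
4. the lever is pushed fully over towards the hot plate (value of joint lever above 0.85 rad), for 0.2 s.
At the end, for the whole second after the job is handed in: Can upright, still, released, centre within 39 mm of the mat's; each cell holds an upright bottle within 9 mm of its centre and 8 mm of its floor, those present at first still in their own cells; unused spares stand upright with centres over the board; lever beyond 0.85; beaker upright (all of step 2 and all of step 3 and horizontal distance between held1 and cell1 below 0.009 m and z of held1 in the frame of cell1 below 0.008 m and angle between each of held1, held2, held3, held4, held5, held6's own z axis and vertical below 0.12 rad and horizontal distance between held2 and cell2 below 0.009 m and z of held2 in the frame of cell2 below 0.008 m and horizontal distance between held3 and cell3 below 0.009 m and z of held3 in the frame of cell3 below 0.008 m and horizontal distance between held4 and cell4 below 0.009 m and z of held4 in the frame of cell4 below 0.008 m and horizontal distance between held5 and cell5 below 0.009 m and z of held5 in the frame of cell5 below 0.008 m and horizontal distance between held6 and cell6 below 0.009 m and z of held6 in the frame of cell6 below 0.008 m and ((x of spare1 in the frame of board between -0.125 and 0.125 m and y of spare1 in the frame of board between -0.095 and 0.095 m and angle between spare1's own z axis and vertical below 0.12 rad) or (horizontal distance between spare1 and cell1 below 0.009 m and z of spare1 in the frame of cell1 below 0.008 m and angle between spare1's own z axis and vertical below 0.12 rad) or (horizontal distance between spare1 and cell2 below 0.009 m and z of spare1 in the frame of cell2 below 0.008 m and angle between spare1's own z axis and vertical below 0.12 rad) or (horizontal distance between spare1 and cell3 below 0.009 m and z of spare1 in the frame of cell3 below 0.008 m and angle between spare1's own z axis and vertical below 0.12 rad) or (horizontal distance between spare1 and cell4 below 0.009 m and z of spare1 in the frame of cell4 below 0.008 m and angle between spare1's own z axis and vertical below 0.12 rad) or (horizontal distance between spare1 and cell5 below 0.009 m and z of spare1 in the frame of cell5 below 0.008 m and angle between spare1's own z axis and vertical below 0.12 rad) or (horizontal distance between spare1 and cell6 below 0.009 m and z of spare1 in the frame of cell6 below 0.008 m and angle between spare1's own z axis and vertical below 0.12 rad)) and ((x of spare2 in the frame of board between -0.125 and 0.125 m and y of spare2 in the frame of board between -0.095 and 0.095 m and angle between spare2's own z axis and vertical below 0.12 rad) or (horizontal distance between spare2 and cell1 below 0.009 m and z of spare2 in the frame of cell1 below 0.008 m and angle between spare2's own z axis and vertical below 0.12 rad) or (horizontal distance between spare2 and cell2 below 0.009 m and z of spare2 in the frame of cell2 below 0.008 m and angle between spare2's own z axis and vertical below 0.12 rad) or (horizontal distance between spare2 and cell3 below 0.009 m and z of spare2 in the frame of cell3 below 0.008 m and angle between spare2's own z axis and vertical below 0.12 rad) or (horizontal distance between spare2 and cell4 below 0.009 m and z of spare2 in the frame of cell4 below 0.008 m and angle between spare2's own z axis and vertical below 0.12 rad) or (horizontal distance between spare2 and cell5 below 0.009 m and z of spare2 in the frame of cell5 below 0.008 m and angle between spare2's own z axis and vertical below 0.12 rad) or (horizontal distance between spare2 and cell6 below 0.009 m and z of spare2 in the frame of cell6 below 0.008 m and angle between spare2's own z axis and vertical below 0.12 rad)) and ((x of spare3 in the frame of board between -0.125 and 0.125 m and y of spare3 in the frame of board between -0.095 and 0.095 m and angle between spare3's own z axis and vertical below 0.12 rad) or (horizontal distance between spare3 and cell1 below 0.009 m and z of spare3 in the frame of cell1 below 0.008 m and angle between spare3's own z axis and vertical below 0.12 rad) or (horizontal distance between spare3 and cell2 below 0.009 m and z of spare3 in the frame of cell2 below 0.008 m and angle between spare3's own z axis and vertical below 0.12 rad) or (horizontal distance between spare3 and cell3 below 0.009 m and z of spare3 in the frame of cell3 below 0.008 m and angle between spare3's own z axis and vertical below 0.12 rad) or (horizontal distance between spare3 and cell4 below 0.009 m and z of spare3 in the frame of cell4 below 0.008 m and angle between spare3's own z axis and vertical below 0.12 rad) or (horizontal distance between spare3 and cell5 below 0.009 m and z of spare3 in the frame of cell5 below 0.008 m and angle between spare3's own z axis and vertical below 0.12 rad) or (horizontal distance between spare3 and cell6 below 0.009 m and z of spare3 in the frame of cell6 below 0.008 m and angle between spare3's own z axis and vertical below 0.12 rad)) and ((x of spare4 in the frame of board between -0.125 and 0.125 m and y of spare4 in the frame of board between -0.095 and 0.095 m and angle between spare4's own z axis and vertical below 0.12 rad) or (horizontal distance between spare4 and cell1 below 0.009 m and z of spare4 in the frame of cell1 below 0.008 m and angle between spare4's own z axis and vertical below 0.12 rad) or (horizontal distance between spare4 and cell2 below 0.009 m and z of spare4 in the frame of cell2 below 0.008 m and angle between spare4's own z axis and vertical below 0.12 rad) or (horizontal distance between spare4 and cell3 below 0.009 m and z of spare4 in the frame of cell3 below 0.008 m and angle between spare4's own z axis and vertical below 0.12 rad) or (horizontal distance between spare4 and cell4 below 0.009 m and z of spare4 in the frame of cell4 below 0.008 m and angle between spare4's own z axis and vertical below 0.12 rad) or (horizontal distance between spare4 and cell5 below 0.009 m and z of spare4 in the frame of cell5 below 0.008 m and angle between spare4's own z axis and vertical below 0.12 rad) or (horizontal distance between spare4 and cell6 below 0.009 m and z of spare4 in the frame of cell6 below 0.008 m and angle between spare4's own z axis and vertical below 0.12 rad)) and ((x of spare5 in the frame of board between -0.125 and 0.125 m and y of spare5 in the frame of board between -0.095 and 0.095 m and angle between spare5's own z axis and vertical below 0.12 rad) or (horizontal distance between spare5 and cell1 below 0.009 m and z of spare5 in the frame of cell1 below 0.008 m and angle between spare5's own z axis and vertical below 0.12 rad) or (horizontal distance between spare5 and cell2 below 0.009 m and z of spare5 in the frame of cell2 below 0.008 m and angle between spare5's own z axis and vertical below 0.12 rad) or (horizontal distance between spare5 and cell3 below 0.009 m and z of spare5 in the frame of cell3 below 0.008 m and angle between spare5's own z axis and vertical below 0.12 rad) or (horizontal distance between spare5 and cell4 below 0.009 m and z of spare5 in the frame of cell4 below 0.008 m and angle between spare5's own z axis and vertical below 0.12 rad) or (horizontal distance between spare5 and cell5 below 0.009 m and z of spare5 in the frame of cell5 below 0.008 m and angle between spare5's own z axis and vertical below 0.12 rad) or (horizontal distance between spare5 and cell6 below 0.009 m and z of spare5 in the frame of cell6 below 0.008 m and angle between spare5's own z axis and vertical below 0.12 rad)) and value of joint lever above 0.85 rad and angle between beaker's own z axis and vertical below 0.3 rad); the robot touches nothing.
It fails at once if the can is dropped or banged down on the mat (still moving faster than 0.4 m/s just above it) (horizontal distance between can and mat below 0.06 m and z of can in the frame of mat between 0.009 and 0.045 m and linear speed of can above 0.4 m/s).
It fails at once if the beaker is knocked over (angle between beaker's own z axis and vertical above 0.7 rad).
Of held1, held2, held3, held4, held5, held6 only 1 to 2 are there at a start; the rules pass over those that are not, and their reading is None.
At some moment in a run one of can, spare1, spare2, spare3, spare4, spare5 may be knocked a few centimetres aside while the robot is not near it.
It also fails if it takes over 208 s, if anything falls off the work surface, if the arm or the gripper's body presses on something with over 40 N, if the wrist force passes 120 N, or if a joint passes its speed limit or range.

ROBOT

A 6-joint arm with a two-finger parallel gripper is mounted at the origin on the work surface. World frame = base frame: x ahead of the robot, y to its left, z up, the work surface at z = 0. Lengths are in m, angles in rad, forces in N, time in s.
With the tool pointing down it reaches from about 0.35 to 0.925 m from the base axis. Payload 6.4 kg.
Tool frame: the origin (TCP) lies midway between the tips of the shut fingers; the grasp point (between the pads) lies 19 mm behind it; z points along the fingers, y is the direction in which the jaws open and shut (so a half turn about z gives the same grasp; the last joint's range is limited). The gripper opens to 85 mm and grips with 20 to 120 N. Pads are 22 mm wide; open, the fingers measure 114 mm over their backs; the gripper's body (76 mm by 85 mm) begins 54 mm behind the grasp point. The pads swing forward as they close: fully open they stand 13 mm farther back than shut.
Start: joints at [1.024, 0.245, 1.558, -0, 1.339, -0.174], TCP at [0.237, 0.605, 0.231] pointing down, gripper open.
Joint ranges: [-3.13, 3.13], [-1.02, 2.26], [0.13, 2.54], [-0.95, 4.09], [0.21, 2.88], [-2.74, 2.74]. Speed limits (rad/s): [2.57, 2.57, 3.14, 3.14, 3.14, 3.14].

INTERFACE

Orientations are given as a unit quaternion [x, y, z, w].
In Python, from cell import get_state, snapshot, close_job gives the robot as it stands.
- The arm moves only by the shell command python3 -m crank 'ROWS' [FORCE]. ROWS is JSON, a list of rows, each a list of 7 numbers: the shift along the tool's x, y, z in mm, then the turn, a rotation vector about the tool's x, y, z in rad, then the closure in counts, from 0 (fully open) to 255 (shut). In form: [[x, y, z, wx, wy, wz, fingers], ...]. A call has 1 to 8 rows; each row is the pose to reach, as a shift and turn from the pose commanded when the call began, along the tool's axes at that moment; what a row does not reach only later rows make up. A row lasts 1/8 s, in which the tool goes at most 62.5 mm and 10.7 degrees, less where a joint would pass 70% of its speed; a pose out of reach is approached as far as the arm can. A call with a gripper value outside its range is refused whole. The fingers move at their own pace and stop on an object; FORCE is the grip in N (left out, the last holds). Time passes only in rows, so rows that repeat a pose let the fingers close. It gives the time, the measured TCP pose, the force and the opening at its end, in the units of the state.
- get_state(): the state, without advancing time (a new reading comes with each control period).
- snapshot(name): name is "scene" or "top" or "wrist"; returns a dict with "color" (420x560x3 uint8, red, green, blue), "mtx" (3x3 intrinsics, pixels), "D" ([k1, k2, p1, p2, k3] as OpenCV has them; the pictures are not rectified), "extrinsics" (4x4, takes a point from camera to world coordinates); the wrist camera has in their place "tool_from_camera" (4x4, takes a point from camera to tool coordinates, whose origin is the TCP and whose axes are the flange's). Camera axes: x right, y down, z forward; pixel columns grow to the right and rows downward; lengths in m; the calibration is good to about 2 mm. A picture is of the moment at which its call begins: read the wrist's pose just before it. There is no depth.
- close_job(): hands the job in, once; it reports no verdict.
The state is a dict: "t": time; "q": joint angles; "joint_vel": joint speeds; "joint_torque": joint torques, N m; "tcp_pos": TCP position; "orientation": TCP orientation; "wrist_force": force on the tool from outside, world axes, zero at the start; "ft_torque": the same for the moment, N m; "width": finger opening in m.
Only numpy, scipy, OpenCV 4.12 (cv2) and the standard library are available. Lean on these libraries where they do the work, as an engineer would, in place of code of your own. Each camera call takes 0.05 s, during which the arm holds its last target.

## Working session

There is one attempt and no reset: what is moved stays moved. The work goes in short steps, Python scripts to look and compute and a shell command to move; the robot and the scene stay as the last step left them, time stands still between calls to the robot, and variables do not carry over. Pictures are saved under pics/ and viewed, and the job is handed in when it is done.

```bash
ls; mkdir -p pics
python3 - <<'E'
from cell import get_state, snapshot
import cv2,numpy as np
s=get_state();print(s)
for n in ("scene","top","wrist"):
    d=snapshot(n);cv2.imwrite(f"pics/{n}0.png",d["color"][:,:,::-1])
    print(n,d["mtx"].tolist(),d["D"],np.round(d.get("extrinsics",d.get("tool_from_camera")),4).tolist())
E
```

```text
pics
{'t': 0.0, 'q': array([ 1.02387021e+00,  2.45819148e-01,  1.55903180e+00,  1.34118414e-05,
        1.33867933e+00, -1.74104453e-01]), 'joint_vel': array([ 5.10460113e-04, -3.72949561e-05,  1.67934299e-03,  1.68735122e-04,
        6.93588319e-04,  1.64243720e-03]), 'joint_torque': array([-5.92365031e-04, -4.29512393e+01, -3.26125646e+01, -2.33074616e-04,
        5.43261180e-03, -4.34920503e-05]), 'tcp_pos': array([0.23645757, 0.60486407, 0.23016751]), 'orientation': array([ 1.85334542e-01,  9.82675007e-01, -9.04230884e-04, -3.47859964e-04]), 'wrist_force': array([-0.55404079,  0.27009575,  0.61791604]), 'ft_torque': array([ 0.03186362,  0.01181936, -0.01633935]), 'width': 0.0853471918917894}
scene [[443.18224034031465, 0.0, 282.52185026719724], [0.0, 443.18224034031465, 212.9497277134267], [0.0, 0.0, 1.0]] [-0.03161753  0.          0.          0.          0.        ] [[-0.7955, 0.5075, -0.3311, 0.9089], [0.6058, 0.6508, -0.4578, 0.4805], [-0.0168, -0.5647, -0.8251, 0.9987], [0.0, 0.0, 0.0, 1.0]]
top [[454.6866571932057, 0.0, 278.95294828633064], [0.0, 454.6866571932057, 212.6632949724899], [0.0, 0.0, 1.0]] [-0.0251629  0.         0.         0.         0.       ] [[0.0008, -0.9938, 0.1114, 0.4163], [-0.9997, -0.0033, -0.0225, -0.0253], [0.0227, -0.1113, -0.9935, 1.1806], [0.0, 0.0, 0.0, 1.0]]
wrist [[331.0910976251131, 0.0, 280.7638511181516], [0.0, 331.0910976251131, 209.22455119055053], [0.0, 0.0, 1.0]] [-0.02446365  0.          0.          0.          0.        ] [[0.0011, -0.9543, -0.2987, 0.0758], [1.0, 0.0011, 0.0004, 0.0006], [-0.0001, -0.2987, 0.9543, -0.1424], [0.0, 0.0, 0.0, 1.0]]
```

View pics/scene0.png

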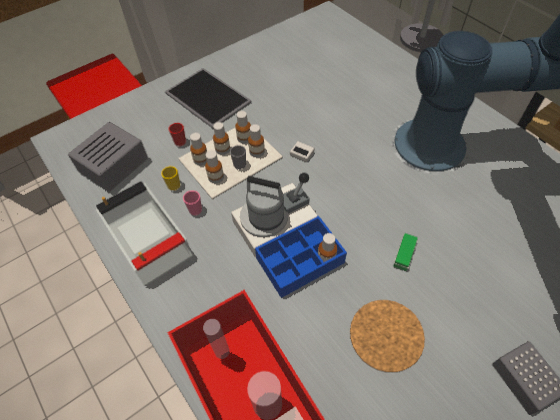

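View pics/top0.png

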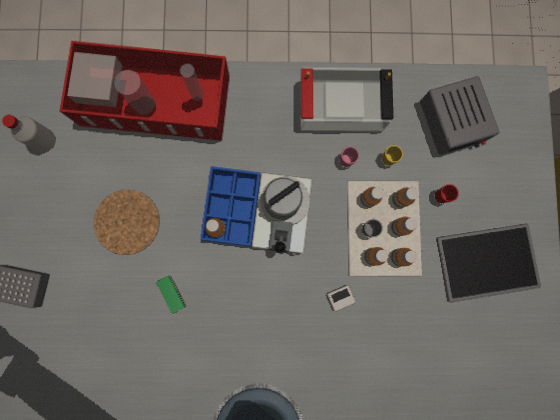

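View pics/wrist0.png

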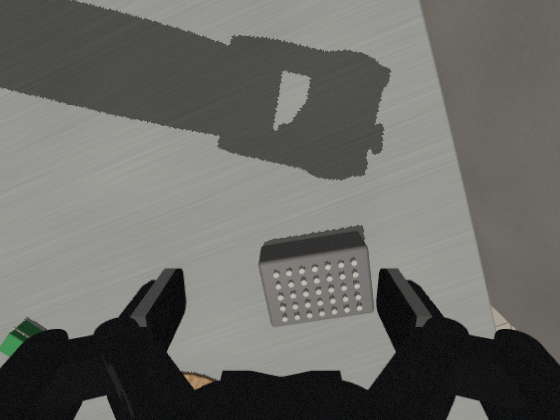

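The scene view shows the can on the hot plate (265,205), the lever (303,180), the rack with one bottle (328,245) and the mat (387,335). The top view shows the can (285,197), the rack with one bottle at (215,228), the mat (127,222), and the board with five amber bottles and the beaker (373,228). Five cells look empty, so all five spares should be needed. I'll check both in enlarged crops.

```bash
cat > h.py <<'E'
from cell import get_state, snapshot
import cv2,numpy as np
from scipy.spatial.transform import Rotation as R
def cam(name):
    s=get_state(); d=snapshot(name)
    if name=="wrist":
        T=np.eye(4);T[:3,:3]=R.from_quat(s["orientation"]).as_matrix();T[:3,3]=s["tcp_pos"]
        d["E"]=T@d["tool_from_camera"]
    else: d["E"]=np.array(d["extrinsics"])
    d["bgr"]=np.ascontiguousarray(d["color"][:,:,::-1]); return d
def ray(d,uv):
    p=cv2.undistortPoints(np.array([[uv]],float),d["mtx"],d["D"])[0,0]
    v=d["E"][:3,:3]@np.array([p[0],p[1],1]); return d["E"][:3,3],v/np.linalg.norm(v)
def onz(d,uv,z):
    o,v=ray(d,uv); return o+v*(z-o[2])/v[2]
def tri(a,ua,b,ub):
    o1,v1=ray(a,ua);o2,v2=ray(b,ub)
    A=np.stack([v1,-v2],1);k=np.linalg.lstsq(A,o2-o1,rcond=None)[0]
    p,q=o1+k[0]*v1,o2+k[1]*v2; return (p+q)/2,np.linalg.norm(p-q)
def proj(d,P):
    W=np.linalg.inv(d["E"]); rv=cv2.Rodrigues(W[:3,:3])[0]
    return cv2.projectPoints(np.array(P,float).reshape(-1,3),rv,W[:3,3],d["mtx"],d["D"])[0][:,0]
def crop(d,x0,y0,x1,y1,f,name):
    cv2.imwrite("pics/"+name,cv2.resize(d["bgr"][y0:y1,x0:x1],None,fx=f,fy=f,interpolation=cv2.INTER_CUBIC))
def blobs(m,amin,amax=1e9):
    n,l,st,c=cv2.connectedComponentsWithStats(m.astype(np.uint8))
    return [(st[i,4],c[i].round(1),st[i,:4]) for i in range(1,n) if amin<=st[i,4]<=amax]
E
python3 - <<'E'
from h import *
t=cam("top");s=cam("scene")
crop(t,190,150,330,260,5,"topc.png");crop(t,340,170,430,285,5,"topb.png")
crop(s,170,100,350,300,3,"scc.png")
E
```

```text
(no output)
```

View pics/topc.png

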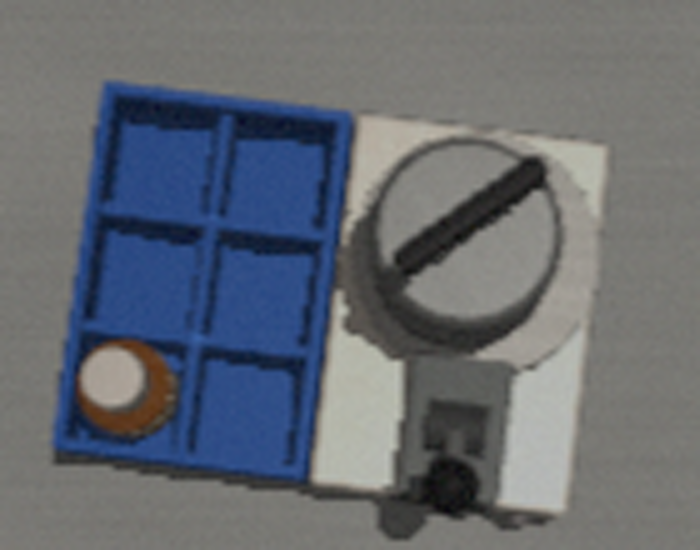

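View pics/topb.png

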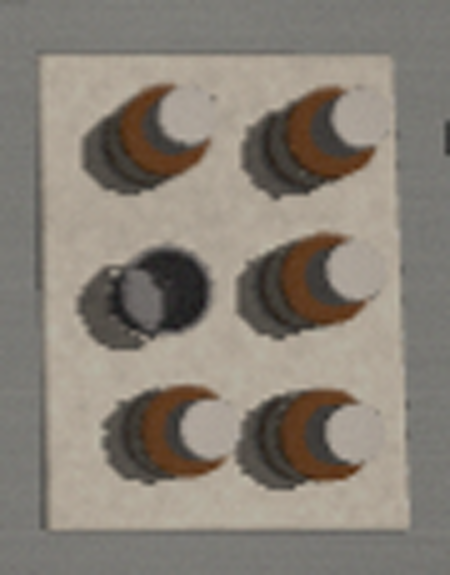

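View pics/scc.png

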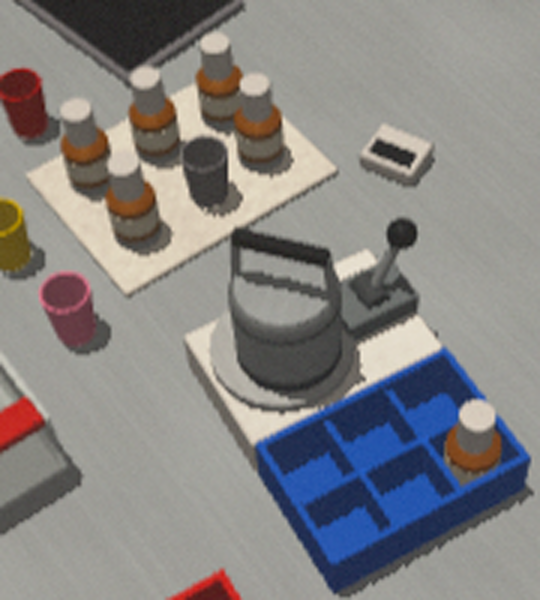

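The crops confirm five amber spares with white caps and the grey beaker on the board. The pink, red and yellow cups stand off it. One bottle stands at rack lower-left, which is cell 4, and the other five cells are empty. Next I'll measure with masks in the two views.

```bash
cat > meas.py <<'E'
from h import *
t=cam("top");s=cam("scene")
f=lambda p:np.round(p*1000,1)
# caps
def caps(d,reg):
    im=d["bgr"]; out=[]
    hsv=cv2.cvtColor(im,cv2.COLOR_BGR2HSV)
    return hsv
print("corners")
T=np.array([(107,83),(353,113),(308,482),(55,450)])/5+[190,150]
S=np.array([(330,577),(262,440),(449,352),(527,455)])/3+[170,100]
P=[]
for a,b in zip(T,S):
    p,e=tri(t,a,s,b);q=onz(t,a,.055);q2=onz(s,b,.055);P.append(q);print(f(p),f(e),f(q),f(q2))
h=[((393,283),(326,256)),((538,168),(237,235))]
for a,b in h:
    a=np.array(a)/5+[190,150];b=np.array(b)/3+[170,100]
    p,e=tri(t,a,s,b);print("handle",f(p),f(e),f(onz(t,a,.206)))
# mat
for d,n in((t,"t"),(s,"s")):
    hsv=cv2.cvtColor(d["bgr"],cv2.COLOR_BGR2HSV);m=cv2.inRange(hsv,(5,80,60),(20,220,255))
    for b in blobs(m,1500): print(n,b,f(onz(d,b[1],.006)))
    white=cv2.inRange(hsv,(0,0,150),(180,40,255))
E
python3 meas.py
```

```text
corners
[663.2 121.7  33.6] 0.6 [658.4 119.2  55. ] [668.8 129.5  55. ]
[641.6  -2.9  55.5] 5.0 [643.7  -4.5  55. ] [639.8  -1.3  55. ]
[457.8  18.3  40.8] 3.1 [458.4  16.7  55. ] [463.4  26.2  55. ]
[475.1 141.3  50.3] 2.6 [473.9 141.6  55. ] [478.2 142.1  55. ]
handle [543.6 -28.2 195.4] 9.7 [538.6 -25.  206. ]
handle [590.4 -88.2 199. ] 0.2 [589.3 -87.9 206. ]
t (np.int32(3350), array([126. , 221.7]), array([ 94, 190,  65,  65], dtype=int32)) [523.1 343.1   6. ]
s (np.int32(4206), array([386.9, 335.6]), array([350, 300,  75,  72], dtype=int32)) [528.1 346.    6. ]
```

```bash
cat > go.py <<'E'
import sys
from h import *
def go(x,y,z,yaw=None):
    "target TCP in mm, yaw = world angle (deg) of tool y axis; prints tool shift mm + rotvec"
    s=get_state();Rm=R.from_quat(s["orientation"]);p=s["tcp_pos"]*1000
    Y=Rm.as_matrix()[:,1];cy=np.degrees(np.arctan2(Y[1],Y[0]))
    sh=Rm.inv().apply(np.array([x,y,z])-p)
    if yaw is None: yaw=cy
    yaw=cy+(yaw-cy+90)%180-90 if len(sys.argv)<6 else yaw
    a=np.radians(yaw); yv=np.array([np.cos(a),np.sin(a),0]);zv=np.array([0,0,-1.]);xv=np.cross(yv,zv)
    T=R.from_matrix(np.stack([xv,yv,zv],1)); rv=(Rm.inv()*T).as_rotvec()
    print("t",round(s["t"],2),"tcp",p.round(1),"yaw",cy.round(1),"width",round(s["width"]*1000,1),"q6",round(s["q"][5],2),"F",s["wrist_force"].round(1))
    print("shift",sh.round(1),"turn",rv.round(3),"deg",np.degrees(np.linalg.norm(rv)).round(1),"dist",np.linalg.norm(sh).round(1))
if __name__=="__main__":
    a=[float(v) for v in sys.argv[1:5]]
    go(*a)
E
python3 go.py 560 -50 350 38
```

```text
t 0.35 tcp [236.7 605.3 231.1] yaw 68.6 width 85.7 q6 -0.17 F [-0.2 -0.3 -0. ]
shift [-539.7 -492.6 -118.8] turn [-0.     0.     0.535] deg 30.6 dist 740.3
```

```bash
python3 -m crank '[[-30,-30,-60,0,0,0.1,0],[-80,-70,-119,0,0,0.27,0],[-125,-115,-119,0,0,0.4,0],[-170,-155,-119,0,0,0.535,0],[-215,-195,-119,0,0,0.535,0],[-260,-235,-119,0,0,0.535,0],[-300,-275,-119,0,0,0.535,0],[-340,-315,-119,0,0,0.535,0]]' && python3 go.py 560 -50 350 38
```

```text
t: 1.35
tcp_pos: [0.435, 0.1956, 0.3506]
orientation: [0.438, 0.899, 0.0, 0.0]
wrist_force: [1.4, 0.1, -0.6]
width: 0.0855
t 1.35 tcp [435.  195.6 350.6] yaw 38.0 width 85.5 q6 -0.48 F [ 1.4  0.1 -0.6]
shift [-270.5  -52.7    0.6] turn [ 0.001  0.    -0.   ] deg 0.1 dist 275.6
```

```bash
python3 -m crank '[[-60,-12,0,0,0,0,0],[-115,-22,0,0,0,0,0],[-170,-33,0,0,0,0,0],[-220,-44,0,0,0,0,0],[-270,-53,0,0,0,0,0],[-270,-53,0,0,0,0,0],[-270,-53,0,0,0,0,0]]'
python3 - <<'E'
from h import *
d=cam("wrist");cv2.imwrite("pics/w1.png",d["bgr"]);print(d["E"].round(3).tolist())
np.savez("w1.npz",bgr=d["bgr"],E=d["E"],mtx=d["mtx"],D=d["D"])
E
```

```text
t: 2.22
tcp_pos: [0.5588, -0.0476, 0.3502]
orientation: [0.439, 0.899, 0.0, -0.0]
wrist_force: [-0.1, 0.0, 0.5]
width: 0.0855
[[0.787, 0.588, 0.184, 0.513], [0.616, -0.752, -0.235, 0.013], [0.0, 0.298, -0.955, 0.493], [0.0, 0.0, 0.0, 1.0]]
```

View pics/w1.png

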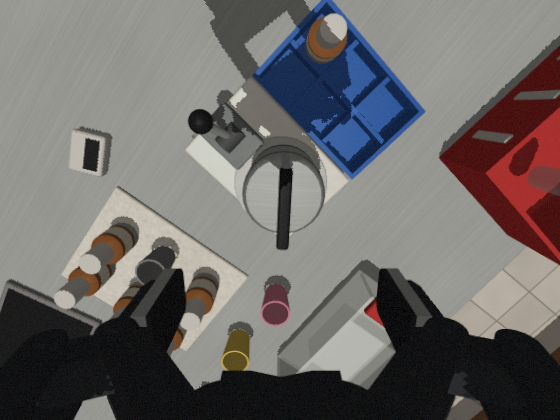

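The can's handle runs from (286,165) to (282,249), almost exactly along the image column. The lever ball is at (200,121) and the rack corner at (352,178). I'll take a second wrist view for heights.

```bash
python3 -m crank '[[50,0,0,0,0,0,0],[90,0,0,0,0,0,0],[90,0,0,0,0,0,0],[90,0,0,0,0,0,0]]'
python3 - <<'E'
from h import *
d=cam("wrist");cv2.imwrite("pics/w2.png",d["bgr"]);
np.savez("w2.npz",bgr=d["bgr"],E=d["E"],mtx=d["mtx"],D=d["D"])
E
```

```text
t: 2.78
tcp_pos: [0.5035, 0.0235, 0.3506]
orientation: [0.438, 0.899, 0.0, 0.001]
wrist_force: [-0.1, 0.7, -0.2]
width: 0.0856
```

View pics/w2.png

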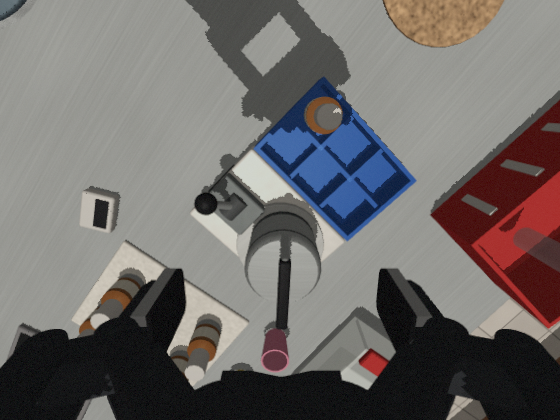

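```bash
cat > rk.py <<'E'
from h import *
def load(n): 
    z=np.load(n);return {k:z[k] for k in z.files}
def rack(d,z=.055):
    hsv=cv2.cvtColor(d["bgr"],cv2.COLOR_BGR2HSV);m=cv2.inRange(hsv,(105,120,40),(125,255,255))
    m=cv2.morphologyEx(m,cv2.MORPH_CLOSE,np.ones((15,15)));c=max(cv2.findContours(m,cv2.RETR_EXTERNAL,cv2.CHAIN_APPROX_NONE)[0],key=cv2.contourArea)
    P=np.array([onz(d,p,z)[:2]*1000 for p in c[:,0].astype(float)],np.float32)
    r=cv2.minAreaRect(P);return r,cv2.boxPoints(r)
def handle(d,box):
    x0,y0,x1,y1=box
    g=cv2.cvtColor(d["bgr"],cv2.COLOR_BGR2GRAY);m=np.zeros_like(g);m[y0:y1,x0:x1]=(g[y0:y1,x0:x1]<45)
    n,l,st,cc=cv2.connectedComponentsWithStats(m);i=1+np.argmax(st[1:,4]);c=np.argwhere(l==i)[:,::-1].astype(np.float32)
    r=cv2.minAreaRect(c);return r
if __name__=="__main__":
    a,b=load("w1.npz"),load("w2.npz")
    t=cam("top")
    for d in(a,b,t):
        r,bx=rack(d);print("rack",np.round(r[0],1),np.round(r[1],1),round(r[2],1),bx.round(0).tolist())
    ra,rb=handle(a,(265,160,300,260)),handle(b,(265,230,300,335))
    print(ra,rb)
    p,e=tri(a,ra[0],b,rb[0]);print(p*1000,e*1000)
    for r,d in((ra,a),(rb,b)):
        bx=cv2.boxPoints(r);bx=bx[np.argsort(bx[:,1])];E=[bx[:2].mean(0),bx[2:].mean(0)]
        W=[onz(d,u,.2)*1000 for u in E];v=W[1]-W[0];print(np.round(W,1).tolist(),np.linalg.norm(v),np.degrees(np.arctan2(v[1],v[0])))
E
python3 rk.py
```

```text
rack [559.3  73.1] [129.7 190.4] 82.8 [[457.0, 21.0], [646.0, -3.0], [662.0, 125.0], [473.0, 149.0]]
rack [560.9  70.9] [125.7 186.6] 83.0 [[461.0, 20.0], [646.0, -3.0], [661.0, 122.0], [476.0, 145.0]]
rack [490.4  78.5] [126.1  46.6] 82.8 [[459.0, 19.0], [506.0, 13.0], [521.0, 138.0], [475.0, 144.0]]
((284.02764892578125, 207.97512817382812), (12.246208190917969, 80.46757507324219), 3.0127875804901123) ((283.02618408203125, 293.5013732910156), (11.142474174499512, 69.53533935546875), 3.012787342071533)
[570.02665261 -55.79817679 202.33985016] 0.15426259505511403
[[548.9, -25.7, 200.0], [594.0, -89.3, 200.0]] 77.98748542975083 -54.66395698365328
[[548.4, -25.5, 200.0], [595.2, -90.9, 200.0]] 80.35486943929979 -54.38627347247822
```

```bash
python3 go.py 570.5 -57.3 250 35.5
```

```text
t 2.88 tcp [503.8  22.8 350.3] yaw 38.0 width 85.6 q6 -0.84 F [-0.1  0.2 -0.6]
shift [-104.1    3.3  100.4] turn [0.    0.    0.043] deg 2.5 dist 144.6
```

```bash
python3 -m crank '[[-50,1,15,0,0,0.02,0],[-90,3,50,0,0,0.043,0],[-104,3,100,0,0,0.043,0],[-104,3,130,0,0,0.043,0],[-104,3,150,0,0,0.043,0],[-104,3,168,0,0,0.043,0],[-104,3,168,0,0,0.043,0],[-104,3,168,0,0,0.043,0]]' 80 && python3 go.py 570.5 -57.3 182 35.5
python3 - <<'E'
from h import *
d=cam("wrist");cv2.imwrite("pics/w3.png",d["bgr"])
E
```

```text
t: 3.88
tcp_pos: [0.5707, -0.0572, 0.1836]
orientation: [0.458, 0.889, 0.0, 0.001]
wrist_force: [0.2, -0.3, -0.1]
width: 0.0853
t 3.88 tcp [570.7 -57.2 183.6] yaw 35.5 width 85.3 q6 -0.92 F [ 0.2 -0.3 -0.1]
shift [ 0.1 -0.2  1.6] turn [0.001 0.002 0.001] deg 0.1 dist 1.7
```

View pics/w3.png

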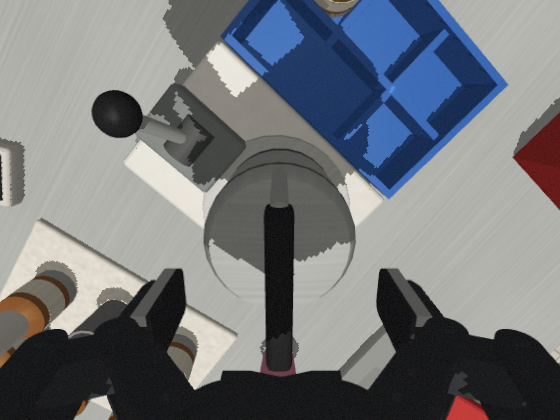

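The handle (280,205–370) is vertical and lies midway between the pads at 170 and 390, so I can close on it.

```bash
python3 -m crank '[[0,0,2,0,0,0,255],[0,0,2,0,0,0,255],[0,0,2,0,0,0,255],[0,0,2,0,0,0,255],[0,0,2,0,0,0,255],[0,0,2,0,0,0,255],[0,0,2,0,0,0,255],[0,0,2,0,0,0,255]]' 100; python3 go.py 524 344.5 260 35.5
```

```text
t: 4.92
tcp_pos: [0.57, -0.0573, 0.1806]
orientation: [0.458, 0.889, -0.0, 0.0]
wrist_force: [-3.6, -1.7, 4.9]
width: 0.0104
t 4.92 tcp [570.  -57.3 180.6] yaw 35.5 width 10.4 q6 -0.92 F [-3.6 -1.7  4.9]
shift [353.7 196.  -79.6] turn [-0.  0.  0.] deg 0.0 dist 412.1
```

```bash
python3 -m crank '[[0,0,-15,0,0,0,255],[0,0,-40,0,0,0,255],[0,0,-70,0,0,0,255],[0,0,-80,0,0,0,255],[0,0,-80,0,0,0,255]]'
python3 - <<'E'
from h import *
d=cam("wrist");cv2.imwrite("pics/w4.png",d["bgr"])
E
python3 go.py 525.5 344.5 260 35.5
```

```text
t: 5.55
tcp_pos: [0.57, -0.057, 0.2602]
orientation: [0.458, 0.889, 0.0, 0.0]
wrist_force: [0.1, -0.1, -4.7]
width: 0.0099
t 5.6 tcp [569.4 -56.9 259.1] yaw 35.5 width 10.2 q6 -0.92 F [-0.7  1.2 -5.8]
shift [352.1 197.5  -0.6] turn [-0.001 -0.002  0.   ] deg 0.1 dist 403.7
```

View pics/w4.png

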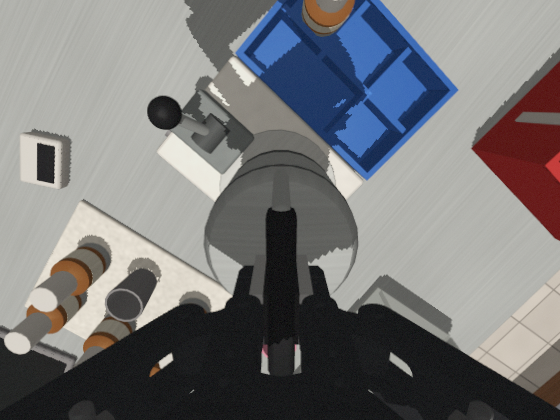

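The can is up and level in the jaws, pulling about 5 N. I'll carry it to above the mat.

```bash
python3 -m crank '[[15,8,0,0,0,0,255],[50,28,0,0,0,0,255],[95,53,0,0,0,0,255],[140,78,0,0,0,0,255],[185,104,0,0,0,0,255],[230,129,0,0,0,0,255],[270,151,0,0,0,0,255],[300,168,0,0,0,0,255]]' >/dev/null; python3 -m crank '[[25,14,0,0,0,0,255],[43,24,0,0,0,0,255],[52,29,0,0,0,0,255],[52,29,0,0,0,0,255],[52,29,0,0,0,0,255],[52,29,0,0,0,0,255]]';  python3 go.py 525.5 344.5 127 35.5
python3 - <<'E'
from h import *
d=cam("wrist");cv2.imwrite("pics/w5.png",d["bgr"])
d=cam("scene");cv2.imwrite("pics/s5.png",d["bgr"])
E
```

```text
t: 7.35
tcp_pos: [0.526, 0.343, 0.2603]
orientation: [0.458, 0.889, -0.0, 0.0]
wrist_force: [0.2, -0.0, -5.7]
width: 0.0105
t 7.35 tcp [526.  343.  260.3] yaw 35.5 width 10.5 q6 -0.22 F [ 0.2 -0.  -5.7]
shift [  1.5   0.4 133.3] turn [-0.     0.    -0.001] deg 0.0 dist 133.3
```

View pics/w5.png

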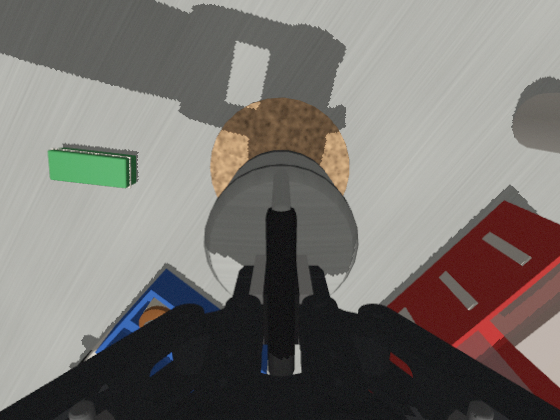

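View pics/s5.png

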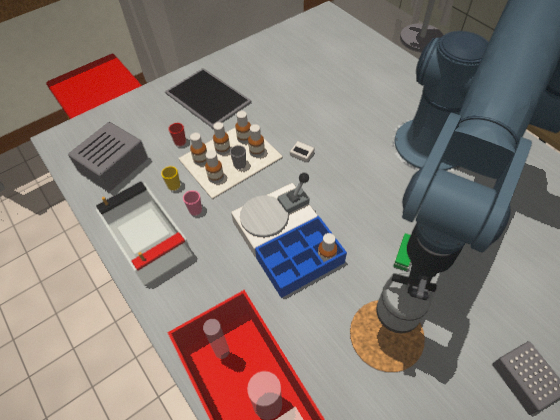

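The mat lies under the can: its column span is 211–349, centred on 280. I'll lower slowly; by the plate-to-mat height difference, contact should come at about TCP z 124.6.

```bash
python3 -m crank '[[1,0,20,0,0,0,255],[1,0,50,0,0,0,255],[1,0,80,0,0,0,255],[1,0,105,0,0,0,255],[1,0,120,0,0,0,255],[1,0,126,0,0,0,255],[1,0,129,0,0,0,255],[1,0,131,0,0,0,255]]';  python3 -m crank '[[0,0,1.5,0,0,0,255],[0,0,3,0,0,0,255],[0,0,4.5,0,0,0,255],[0,0,4.5,0,0,0,255]]'
```

```text
t: 8.45
tcp_pos: [0.5258, 0.3449, 0.1302]
orientation: [0.458, 0.889, 0.001, 0.001]
wrist_force: [0.3, -0.0, -4.8]
width: 0.0098
t: 8.95
tcp_pos: [0.5251, 0.3446, 0.1247]
orientation: [0.458, 0.889, -0.0, -0.0]
wrist_force: [-0.6, -0.1, -4.4]
width: 0.0101
```

```bash
python3 -m crank '[[0,0,0.5,0,0,0,255],[0,0,1,0,0,0,255],[0,0,1.5,0,0,0,255],[0,0,1.5,0,0,0,255]]'
```

```text
t: 9.45
tcp_pos: [0.5257, 0.3449, 0.1247]
orientation: [0.458, 0.889, 0.0, 0.0]
wrist_force: [-3.1, -1.7, 5.8]
width: 0.0102
```

It is standing on the mat: the force went from −4.4 to +5.8 N with z unchanged. Now I'll open the fingers.

```bash
python3 -m crank '[[0,0,-1,0,0,0,200],[0,0,-1,0,0,0,120],[0,0,-1,0,0,0,0],[0,0,-1,0,0,0,0],[0,0,-1,0,0,0,0],[0,0,-40,0,0,0,0],[0,0,-100,0,0,0,0],[0,0,-150,0,0,0,0]]'; python3 go.py 525.5 250 360 35.5
python3 - <<'E'
from h import *
d=cam("wrist");cv2.imwrite("pics/w6.png",d["bgr"])
E
```

```text
t: 10.45
tcp_pos: [0.5253, 0.3447, 0.2757]
orientation: [0.458, 0.889, 0.001, 0.0]
wrist_force: [-0.3, 0.1, 0.2]
width: 0.0852
t 10.45 tcp [525.3 344.7 275.7] yaw 35.5 width 85.2 q6 -0.22 F [-0.3  0.1  0.2]
shift [-77.2 -54.8 -84.4] turn [0.001 0.    0.   ] deg 0.1 dist 126.8
```

View pics/w6.png

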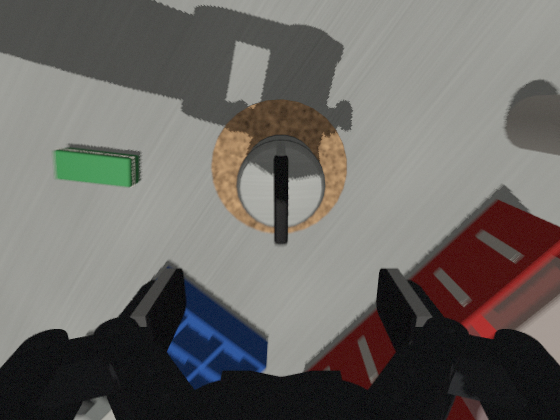

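The can stands upright in the middle of the mat (can 283,185; mat 211–347 by 100–235) and is let go. Next I'll view the rack from above with the tool square to the station.

```bash
python3 go.py 560 60 340 -7.2
```

```text
t 10.5 tcp [528.2 346.1 284.2] yaw 35.5 width 85.3 q6 -0.22 F [1.5 1.3 5. ]
shift [-251.4 -139.6  -56.9] turn [ 0.014 -0.002  0.746] deg 42.7 dist 293.2
```

```bash
python3 -m crank '[[0,0,-30,0,0,0.05,110],[-40,-20,-60,0,0,0.2,110],[-85,-45,-60,0,0,0.35,110],[-135,-72,-60,0,0,0.5,110],[-180,-100,-60,0,0,0.65,110],[-225,-125,-60,0,0,0.746,110],[-251,-139,-60,0,0,0.746,110],[-251,-139,-60,0,0,0.746,110]]';python3 -m crank '[[0,0,0,0,0,0,110],[0,0,0,0,0,0,110]]'; python3 go.py 560 60 340 -7.2
python3 - <<'E'
from h import *
d=cam("wrist");cv2.imwrite("pics/w7.png",d["bgr"]);np.savez("w7.npz",bgr=d["bgr"],E=d["E"],mtx=d["mtx"],D=d["D"])
d=cam("top");cv2.imwrite("pics/t7.png",d["bgr"])
E
```

```text
t: 11.5
tcp_pos: [0.558, 0.0579, 0.333]
orientation: [0.751, 0.66, -0.0, -0.0]
wrist_force: [-0.6, 0.0, 0.5]
width: 0.0484
t: 11.75
tcp_pos: [0.5578, 0.0607, 0.3332]
orientation: [0.75, 0.662, 0.0, -0.0]
wrist_force: [0.8, 0.4, 0.2]
width: 0.0486
t 11.75 tcp [557.8  60.7 333.2] yaw -7.1 width 48.6 q6 0.03 F [0.8 0.4 0.2]
shift [-0.4  2.3 -6.8] turn [-0.    -0.     0.001] deg 0.1 dist 7.2
```

View pics/w7.png

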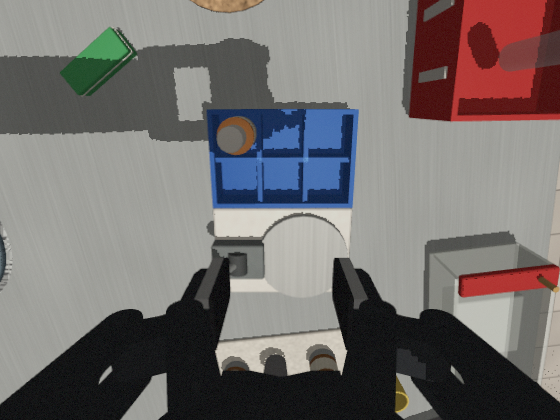

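View pics/t7.png

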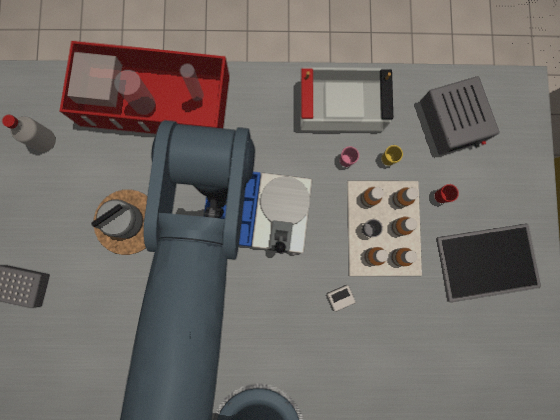

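Run:
```python
from h import *
from rk import load,rack
L=[load(f"w{i}.npz") for i in (1,2,7)]
for d in L:
    r,b=rack(d);print(np.round(r[0],1),np.round(r[1],1),round(r[2],1))
# corners triangulated between w2 and w7 : pixel = proj of rect corners at .055
for i,j in((1,2),(0,2)):
    B=[cv2.boxPoints(rack(L[k])[0]) for k in (i,j)]
    for k in range(4):
        ua=proj(L[i],[*(B[0][k]/1000),.055])[0];ub=proj(L[j],[*(B[1][k]/1000),.055])[0]
        p,e=tri(L[i],ua,L[j],ub);print((p*1000).round(1),round(e*1000,1))
# hot plate in w7
d=L[2];g=d["bgr"]
crop(d,195,95,370,310,3,"w7c.png")
```

```text
[559.3  73.1] [129.7 190.4] 82.8
[560.9  70.9] [125.7 186.6] 83.0
[561.8  71.1] [125.  185.1] 82.9
[460.8  18.9  48.9] 0.1
[646.3  -2.9  53.7] 0.5
[661.4 121.9  54.7] 0.2
[476.3 145.   49.5] 0.8
[458.4  19.8  49.3] 5.2
[646.6  -3.3  51.8] 0.0
[658.4 122.4  66.5] 0.8
[476.5 145.6  63. ] 6.0
```

View pics/w7c.png

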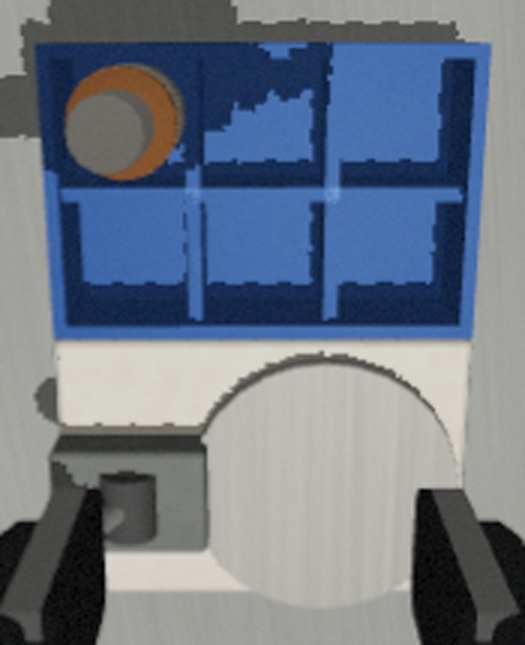

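The crop shows the partition crossings at (195,193) and (333,193), which are station (∓30, 67), and cell 4 as the only one occupied.

```bash
cat > st.py <<'E'
from h import *
A=np.radians(-7.1)
UX=np.array([np.cos(A),np.sin(A)]);UY=np.array([-UX[1],UX[0]])
def st(c,x,y): return c+UX*x+UY*(y-67)
E
python3 - <<'E'
from st import *
from rk import load
d=load("w7.npz")
W=[onz(d,np.array(u)/3+[195,95],.048)*1000 for u in((195,193),(333,193))]
v=W[1]-W[0];print(np.round(W,1),np.linalg.norm(v),np.degrees(np.arctan2(v[1],v[0])));print((W[0]+W[1])/2)
c=np.array([560.7,71.7])
for i,(x,y) in enumerate([(-60,37),(0,37),(60,37),(-60,97),(0,97),(60,97)],1): print(i,st(c,x,y).round(1), proj(d,[*(st(c,x,y)/1000),.006])[0].round(0))
E
```

```text
[[533.3  74.5  48. ]
 [592.3  67.2  48. ]] 59.4876287971252 -7.062872100109068
[562.8116067   70.85199819  48.        ]
1 [497.5  49.3] [240. 175.]
2 [557.   41.9] [281. 175.]
3 [616.5  34.5] [323. 175.]
4 [504.9 108.9] [238. 133.]
5 [564.4 101.5] [281. 133.]
6 [623.9  94.1] [324. 133.]
```

```bash
python3 - <<'E'
from h import *
t=cam("top")
print(onz(t,(384,228),.008).round(3), onz(t,(372,197),.05).round(3))
E
python3 go.py 510 -280 340 -7.1
```

```text
[ 0.508 -0.325  0.008] [ 0.584 -0.286  0.05 ]
t 11.9 tcp [557.8  60.4 333.3] yaw -7.1 width 48.4 q6 0.03 F [-0.   0.2  0. ]
shift [-343.7   -5.1   -6.7] turn [ 0.    -0.    -0.001] deg 0.0 dist 343.8
```

```bash
python3 -m crank '[[-45,0,-7,0,0,0,110],[-95,-1,-7,0,0,0,110],[-150,-2,-7,0,0,0,110],[-210,-3,-7,0,0,0,110],[-270,-4,-7,0,0,0,110],[-325,-4,-7,0,0,0,110],[-353,-4,-7,0,0,0,110],[-353,-4,-7,0,0,0,110]]';python3 -m crank '[[0,0,0,0,0,0,110],[0,0,0,0,0,0,110]]'
python3 - <<'E'
from h import *
d=cam("wrist");cv2.imwrite("pics/w8.png",d["bgr"]);np.savez("w8.npz",bgr=d["bgr"],E=d["E"],mtx=d["mtx"],D=d["D"])
E
```

```text
t: 12.9
tcp_pos: [0.5092, -0.2914, 0.3399]
orientation: [0.751, 0.66, -0.0, -0.0]
wrist_force: [0.9, 0.8, 0.5]
width: 0.0486
t: 13.15
tcp_pos: [0.51, -0.2888, 0.3405]
orientation: [0.75, 0.662, 0.0, 0.0]
wrist_force: [0.2, -0.1, -0.3]
width: 0.0489
```

View pics/w8.png

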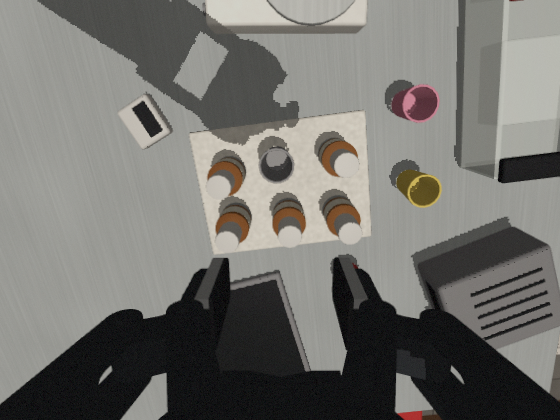

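Five spares with caps at (346,163), (218,184), (228,240), (289,236) and (350,232), and the beaker at (277,163). The pink (415,103) and yellow (420,188) cups are off the board. I'll take a second view for triangulation.

```bash
python3 -m crank '[[40,0,0,0,0,0,110],[70,0,0,0,0,0,110],[70,0,0,0,0,0,110],[70,0,0,0,0,0,110]]' >/dev/null
cat > caps.py <<'E'
from h import *
from rk import load
def caps(d,debug=None):
    im=d["bgr"];hsv=cv2.cvtColor(im,cv2.COLOR_BGR2HSV)
    am=cv2.inRange(hsv,(5,110,60),(18,255,255))
    g=cv2.GaussianBlur(cv2.cvtColor(im,cv2.COLOR_BGR2GRAY),(5,5),1)
    out=[]
    c=cv2.HoughCircles(g,cv2.HOUGH_GRADIENT,1,18,param1=80,param2=14,minRadius=9,maxRadius=18)
    return c[0] if c is not None else [],am
if __name__=="__main__":
    d=cam("wrist");np.savez("w9.npz",bgr=d["bgr"],E=d["E"],mtx=d["mtx"],D=d["D"])
    for n in("w8","w9"):
        d=load(n+".npz");c,am=caps(d);im=d["bgr"].copy()
        for x,y,r in c:
            cv2.circle(im,(int(x),int(y)),int(r),(0,255,0),1)
        cv2.imwrite(f"pics/{n}c.png",cv2.resize(im[80:360,180:400],None,fx=2,fy=2))
        print(n,[(round(float(x),1),round(float(y),1),round(float(r),1)) for x,y,r in c if 190<x<380 and 100<y<330])
E
python3 caps.py
```

```text
w8 [(276.5, 164.5, 16.3), (224.5, 177.5, 17.4), (342.5, 220.5, 17.4), (232.5, 227.5, 16.3), (329.5, 147.5, 16.3), (288.5, 217.5, 16.2), (347.5, 165.5, 13.2), (334.5, 202.5, 14.1), (225.5, 244.5, 13.0), (289.5, 237.5, 12.4), (270.5, 138.5, 10.3)]
w9 [(276.5, 216.5, 15.2), (336.5, 209.5, 17.4), (288.5, 268.5, 16.3), (340.5, 265.5, 16.3), (234.5, 272.5, 16.1), (226.5, 226.5, 16.3), (283.5, 248.5, 14.1), (271.5, 198.5, 15.2), (220.5, 244.5, 13.8), (230.5, 291.5, 9.6), (289.5, 287.5, 10.5), (333.5, 247.5, 9.4)]
```

View pics/w8c.png

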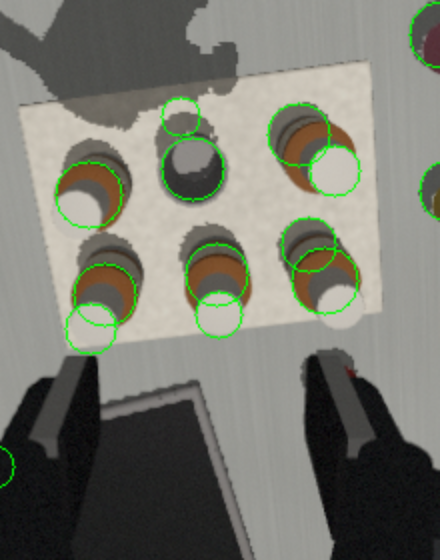

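View pics/w9c.png

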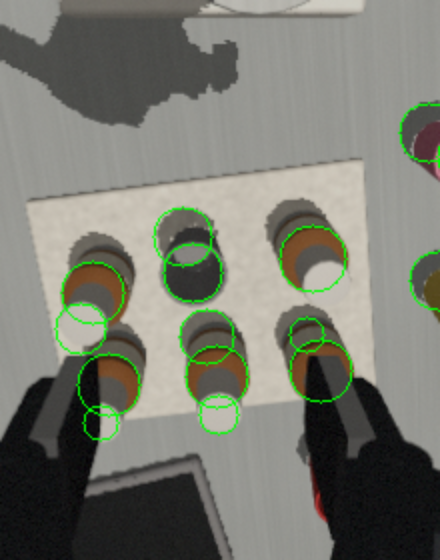

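Run:
```python
from h import *
from rk import load
a,b=load("w8.npz"),load("w9.npz")
A=[(219.5,185.5),(347.5,165.5),(225.5,244.5),(289,237),(350,233)];B=[(220.5,244),(342.5,221.5),(230.5,290.5),(289,286.5),None]
for i,(u,v) in enumerate(zip(A,B),1):
    z=onz(a,u,.108)*1000
    o=""
    if v: p,e=tri(a,u,b,v);o=(p*1000).round(1),round(e*1000,1),(onz(b,v,.108)*1000).round(1)
    print(i,z.round(1),*o)
# amber ring (top z .062) circles
for n,d,L in(("a",a,[(224.5,177.5),(342.5,220.5),(232.5,227.5),(288.5,217.5)]),("b",b,[(226.5,226.5),(336.5,209.5),(288.5,268.5),(340.5,265.5),(234.5,272.5)])):
    print(n,[(onz(d,u,.058)*1000).round(0).tolist()[:2] for u in L])
print("beaker top",(onz(a,(276.5,164.5),.068)*1000).round(1),(onz(b,(276.5,216.5),.068)*1000).round(1))
```

```text
1 [ 438.8 -291.7  108. ] [ 442.8 -286.3  132.7] 2.7 [ 435.3 -296.2  108. ]
2 [ 587.9 -286.6  108. ] [ 587.5 -287.   104.5] 2.0 [ 586.  -285.5  108. ]
3 [ 433.  -365.8  108. ] [ 429.2 -375.2   85. ] 3.1 [ 436.5 -361.8  108. ]
4 [ 511.5 -365.5  108. ] [ 511.6 -366.1  106.5] 0.4 [ 511.9 -365.3  108. ]
5 [ 585.7 -369.5  108. ]
a [[436.0, -292.0], [585.0, -371.0], [435.0, -362.0], [513.0, -358.0]]
b [[436.0, -292.0], [587.0, -286.0], [512.0, -366.0], [586.0, -370.0], [435.0, -362.0]]
beaker top [ 506.3 -282.2   68. ] [ 505.9 -282.7   68. ]
```

```bash
python3 go.py 587 -286 75 -7.1
```

```text
t 13.75 tcp [ 518.3 -221.1  340.3] yaw -7.2 width 48.4 q6 -0.48 F [1.  0.5 0.1]
shift [-55.7  76.3 265.3] turn [ 0.     0.    -0.002] deg 0.1 dist 281.7
```

```bash
python3 -m crank '[[-25,35,30,0,0,0,110],[-50,68,70,0,0,0,110],[-56,76,125,0,0,0,110],[-56,76,175,0,0,0,110],[-56,76,200,0,0,0,110],[-56,76,200,0,0,0,110]]'
python3 - <<'E'
from h import *
d=cam("wrist");cv2.imwrite("pics/w10.png",d["bgr"])
E
```

```text
t: 14.5
tcp_pos: [0.585, -0.2857, 0.1372]
orientation: [0.751, 0.661, -0.001, -0.003]
wrist_force: [-0.4, -0.2, 0.2]
width: 0.0486
```

View pics/w10.png

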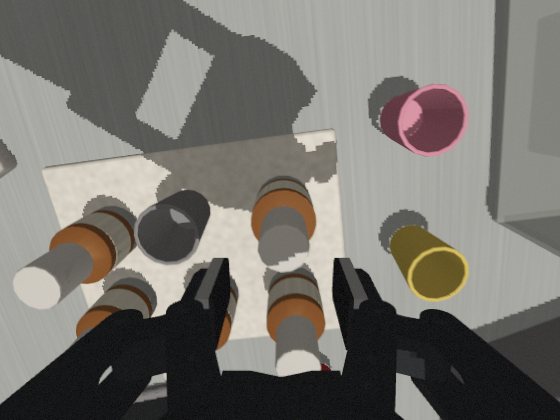

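The cap (284,245) sits centred between the pads on the tool axis (expected about 280,247). I'll descend and grip.

```bash
python3 -m crank '[[0,1,30,0,0,0,110],[0,1,62,0,0,0,110],[0,1,62,0,0,0,110],[0,1,62,0,0,0,255],[0,1,62,0,0,0,255],[0,1,62,0,0,0,255],[0,1,62,0,0,0,255],[0,1,62,0,0,0,255]]' 60;python3 -m crank '[[0,0,-40,0,0,0,255],[0,0,-90,0,0,0,255],[0,0,-130,0,0,0,255],[0,0,-130,0,0,0,255]]'; python3 go.py 618 34 205 -7.1
python3 - <<'E'
from h import *
d=cam("wrist");cv2.imwrite("pics/w11.png",d["bgr"])
from st import *
c=np.array([561.7,71.2])
for i,(x,y) in enumerate([(-60,37),(0,37),(60,37),(-60,97),(0,97),(60,97)],1): print(i,st(c,x,y).round(1))
E
```

```text
t: 15.55
tcp_pos: [0.589, -0.287, 0.081]
orientation: [0.75, 0.661, 0.0, 0.002]
wrist_force: [-1.7, 0.3, 5.5]
width: 0.0284
t: 16.05
tcp_pos: [0.5897, -0.2872, 0.2132]
orientation: [0.75, 0.661, 0.001, 0.004]
wrist_force: [-0.4, 0.8, -2.9]
width: 0.0285
t 16.05 tcp [ 589.7 -287.2  213.2] yaw -7.2 width 28.5 q6 -0.5 F [-0.4  0.8 -2.9]
shift [322.2 -12.3   6.7] turn [ 0.008  0.004 -0.002] deg 0.5 dist 322.5
1 [498.5  48.8]
2 [558.   41.4]
3 [617.5  34. ]
4 [505.9 108.4]
5 [565.4 101. ]
6 [624.9  93.6]
```

View pics/w11.png

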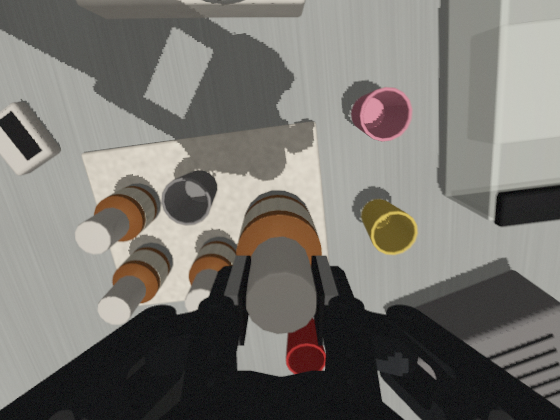

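Bottle held (about 2.9 N, width 28.5 mm). The first one goes to cell 6.

```bash
python3 -m crank '[[25,-1,0,0,0,0,255],[70,-3,0,0,0,0,255],[125,-4,0,0,0,0,255],[180,-6,0,0,0,0,255],[235,-8,0,0,0,0,255],[290,-10,0,0,0,0,255],[335,-11,0,0,0,0,255],[368,-12,0,0,0,0,255]]' >/dev/null; python3 -m crank '[[14,0,0,0,0,0,255],[14,0,0,0,0,0,255],[14,0,0,0,0,0,255],[14,0,0,0,0,0,255]]'; python3 go.py 625 93.6 130 -7.1
python3 - <<'E'
from h import *
d=cam("wrist");cv2.imwrite("pics/w12.png",d["bgr"])
np.savez("w12.npz",bgr=d["bgr"],E=d["E"],mtx=d["mtx"],D=d["D"])
E
```

```text
t: 17.6
tcp_pos: [0.6238, 0.0934, 0.2081]
orientation: [0.751, 0.661, -0.0, -0.0]
wrist_force: [-0.1, 0.2, -2.6]
width: 0.0282
t 17.6 tcp [623.8  93.4 208.1] yaw -7.3 width 28.2 q6 0.1 F [-0.1  0.2 -2.6]
shift [ 0.3  1.2 78.1] turn [-0.     0.    -0.004] deg 0.2 dist 78.2
```

View pics/w12.png

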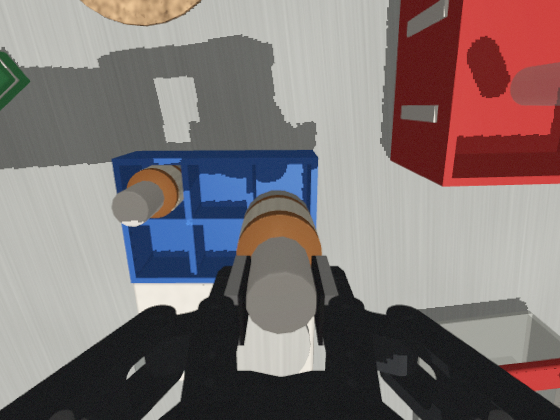

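```bash
python3 -m crank '[[0,1,25,0,0,0,255],[0,1,55,0,0,0,255],[0,1,72,0,0,0,255],[0,1,72,0,0,0,255],[0,1,72,0,0,0,255]]'; python3 go.py 625 93.6 130 -7.1
python3 - <<'E'
from h import *
d=cam("wrist");cv2.imwrite("pics/w13.png",d["bgr"])
np.savez("w13.npz",bgr=d["bgr"],E=d["E"],mtx=d["mtx"],D=d["D"])
E
```

```text
t: 18.27
tcp_pos: [0.6257, 0.0943, 0.1377]
orientation: [0.75, 0.661, 0.001, 0.001]
wrist_force: [-0.1, 0.2, -2.9]
width: 0.0284
t 18.27 tcp [625.7  94.3 137.7] yaw -7.2 width 28.4 q6 0.1 F [-0.1  0.2 -2.9]
shift [-0.8 -0.7  7.7] turn [ 0.002 -0.    -0.002] deg 0.2 dist 7.7
```

View pics/w13.png

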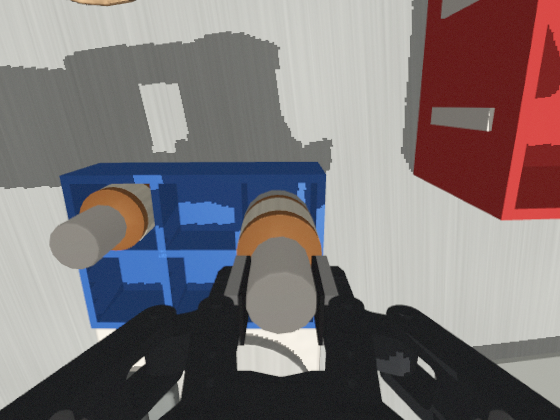

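Run:
```python
from st import *
from rk import load
d=load("w13.npz")
crop(d,50,150,350,350,2.6,"w13c.png")
c=np.array([561.7,71.2])
for (x,y,z) in((-30,67,.048),(94,128,.055),(-94,128,.055),(-94,5,.055)):
    print((x,y),proj(d,[*(st(c,x,y)/1000),z])[0].round(1))
print(onz(d,(165,250),.048)*1000, st(c,-30,67))
```

```text
(-30, 67) [161.5 253. ]
(94, 128) [327.5 176.3]
(-94, 128) [ 57.7 177.1]
(-94, 5) [ 88.7 326.5]
[535.20672268  77.00724091  48.        ] [531.93004186  74.9080443 ]
```

View pics/w13c.png

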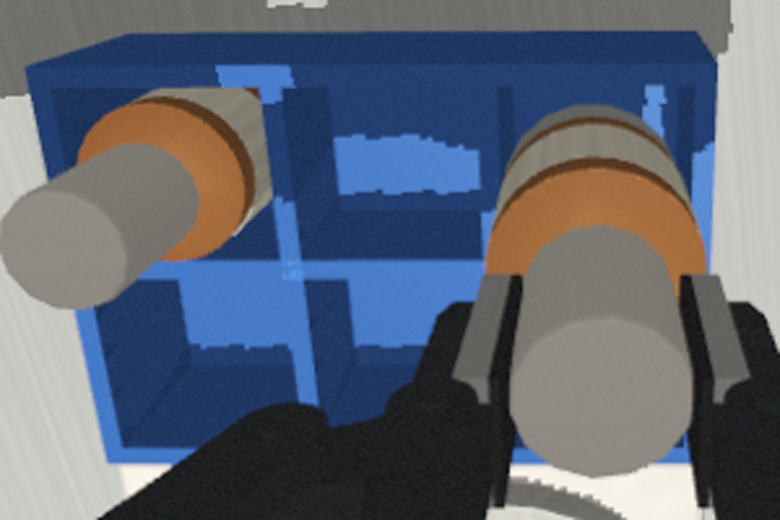

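The partition crossing is at (162,253.5) against a predicted (161.5,253), so the rack fix is good to about 1 mm. Inserting.

```bash
python3 -m crank '[[-1,-1,15,0,0,0,255],[-1,-1,30,0,0,0,255],[-1,-1,43,0,0,0,255],[-1,-1,52,0,0,0,255],[-1,-1,57,0,0,0,255],[-1,-1,59,0,0,0,255],[-1,-1,59,0,0,0,255]]'; python3 go.py 625 93.6 79 -7.1
```

```text
t: 19.2
tcp_pos: [0.6236, 0.0938, 0.0792]
orientation: [0.75, 0.661, -0.001, -0.001]
wrist_force: [-6.3, -0.2, 9.1]
width: 0.0282
t 19.2 tcp [623.6  93.8  79.2] yaw -7.2 width 28.2 q6 0.1 F [-6.3 -0.2  9.1]
shift [-0.   1.4  0.2] turn [-0.002  0.    -0.002] deg 0.1 dist 1.4
```

It's on the floor at the predicted z 79. Releasing and rising.

```bash
python3 -m crank '[[0,1,-2,0,0,0,110],[0,1,-2,0,0,0,110],[0,1,-2,0,0,0,110],[0,1,-40,0,0,0,110],[0,1,-90,0,0,0,110],[0,1,-140,0,0,0,110],[-55,0,-170,0,0,0,110],[-110,0,-200,0,0,0,110]]'
python3 - <<'E'
from h import *
d=cam("wrist");cv2.imwrite("pics/w14.png",d["bgr"])
E
python3 go.py 511 -302 280 -7.1
```

```text
t: 20.2
tcp_pos: [0.6097, -0.016, 0.2785]
orientation: [0.75, 0.662, 0.0, 0.0]
wrist_force: [1.3, 0.1, -0.5]
width: 0.0488
t 20.25 tcp [611.1 -22.7 283.4] yaw -7.5 width 48.9 q6 -0.09 F [ 2.5 -4.5  3.8]
shift [-289.9  -63.     4.3] turn [ 0.008  0.005 -0.006] deg 0.7 dist 296.7
```

View pics/w14.png

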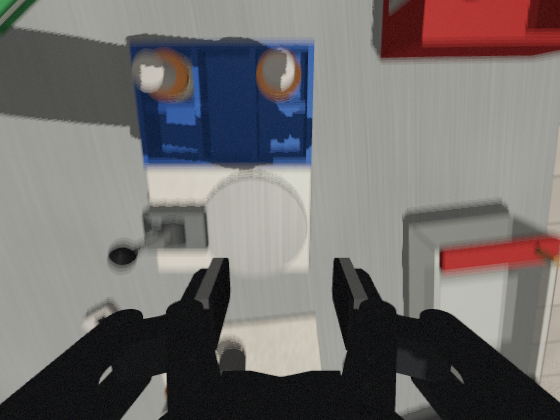

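The bottle stands in cell 6 at (278,75). Next is spare B5 at (586,−370).

```bash
python3 go.py 586 -370 145 -7.1
```

```text
t 20.25 tcp [611.1 -22.7 283.4] yaw -7.5 width 48.9 q6 -0.09 F [ 2.5 -4.5  3.8]
shift [-347.    19.1  140.3] turn [ 0.008  0.005 -0.006] deg 0.7 dist 374.7
```

```bash
python3 -m crank '[[-40,2,10,0,0,0,110],[-95,5,15,0,0,0,110],[-150,8,20,0,0,0,110],[-205,11,30,0,0,0,110],[-260,14,50,0,0,0,110],[-310,17,80,0,0,0,110],[-345,19,110,0,0,0,110],[-350,19,138,0,0,0,110]]' >/dev/null; python3 -m crank '[[0,0,0,0,0,0,110],[0,0,0,0,0,0,110],[0,0,0,0,0,0,110]]'; python3 go.py 586 -370 75 -7.1;python3 - <<'E'
from h import *
d=cam("wrist");cv2.imwrite("pics/w15.png",d["bgr"])
print(proj(d,[.586,-.370,.108]))
E
```

```text
t: 21.62
tcp_pos: [0.5858, -0.3649, 0.1413]
orientation: [0.75, 0.662, 0.0, 0.002]
wrist_force: [-0.4, 0.1, 0.8]
width: 0.0482
t 21.62 tcp [ 585.8 -364.9  141.3] yaw -7.2 width 48.2 q6 -0.6 F [-0.4  0.1  0.8]
shift [-4.9  0.7 66.3] turn [ 0.003  0.002 -0.001] deg 0.2 dist 66.5
[[280.74691373 253.27530462]]
```

View pics/w15.png

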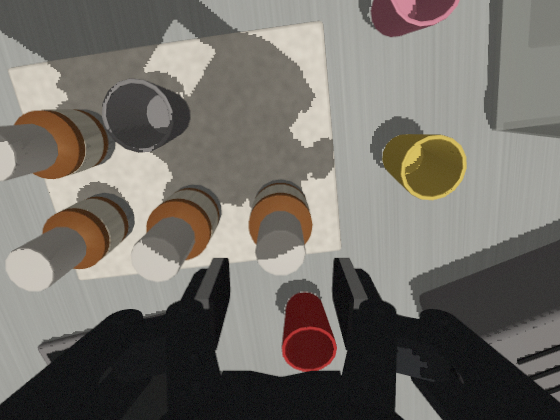

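The cap (280,255) is where predicted. Descend and grip; the red cup stays well behind the fingers.

```bash
python3 -m crank '[[-5,1,30,0,0,0,110],[-5,1,64,0,0,0,110],[-5,1,64,0,0,0,110],[-5,1,64,0,0,0,255],[-5,1,64,0,0,0,255],[-5,1,64,0,0,0,255],[-5,1,64,0,0,0,255],[-5,1,64,0,0,0,255]]' 60;python3 -m crank '[[0,0,-40,0,0,0,255],[0,0,-90,0,0,0,255],[0,0,-130,0,0,0,255],[0,0,-130,0,0,0,255]]'; python3 go.py 617.5 34 205 -7.1
```

```text
t: 22.68
tcp_pos: [0.5862, -0.3708, 0.0774]
orientation: [0.75, 0.661, 0.0, 0.002]
wrist_force: [0.1, 1.2, 5.9]
width: 0.0282
t: 23.18
tcp_pos: [0.5867, -0.3714, 0.2097]
orientation: [0.75, 0.661, 0.0, 0.004]
wrist_force: [0.1, 0.8, -2.7]
width: 0.0285
t 23.18 tcp [ 586.7 -371.4  209.7] yaw -7.2 width 28.5 q6 -0.6 F [ 0.1  0.8 -2.7]
shift [406.  -20.4   2.7] turn [ 0.007  0.005 -0.002] deg 0.5 dist 406.6
```

```bash
python3 -m crank '[[25,-1,0,0,0,0,255],[70,-4,0,0,0,0,255],[125,-6,0,0,0,0,255],[180,-9,0,0,0,0,255],[235,-12,0,0,0,0,255],[290,-15,0,0,0,0,255],[340,-17,0,0,0,0,255],[380,-19,0,0,0,0,255]]' >/dev/null; python3 -m crank '[[20,-1,0,0,0,0,255],[26,-1,0,0,0,0,255],[26,-1,30,0,0,0,255],[26,-1,60,0,0,0,255],[26,-1,72,0,0,0,255],[26,-1,72,0,0,0,255],[26,-1,72,0,0,0,255]]'; python3 go.py 617.5 34 75.4 -7.1
python3 - <<'E'
from h import *
d=cam("wrist");cv2.imwrite("pics/w16.png",d["bgr"])
E
```

```text
t: 25.05
tcp_pos: [0.6173, 0.0348, 0.1346]
orientation: [0.75, 0.661, 0.001, 0.001]
wrist_force: [-0.0, 0.4, -2.4]
width: 0.0285
t 25.05 tcp [617.3  34.8 134.6] yaw -7.2 width 28.5 q6 -0.0 F [-0.   0.4 -2.4]
shift [-0.8  0.2 59.2] turn [ 0.002  0.    -0.003] deg 0.2 dist 59.2
```

View pics/w16.png

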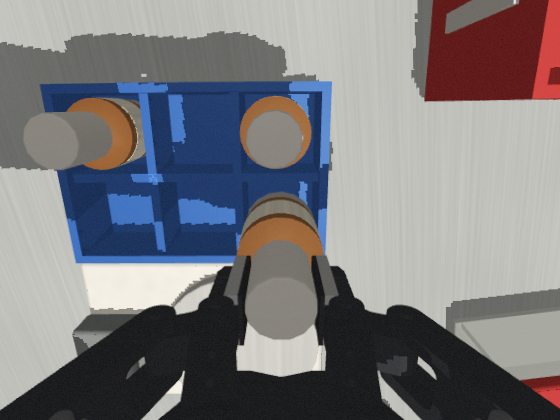

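Cell 6's bottle (275,135) sits well in its cell, and cell 3 is below the held bottle. Insert and release.

```bash
python3 -m crank '[[-1,0,15,0,0,0,255],[-1,0,30,0,0,0,255],[-1,0,43,0,0,0,255],[-1,0,52,0,0,0,255],[-1,0,57,0,0,0,255],[-1,0,60,0,0,0,255],[-1,0,60,0,0,0,255]]'; python3 -m crank '[[0,0,-2,0,0,0,110],[0,0,-2,0,0,0,110],[0,0,-2,0,0,0,110],[0,0,-40,0,0,0,110],[0,0,-90,0,0,0,110],[0,0,-130,0,0,0,110],[-30,0,-150,0,0,0,110],[-75,0,-155,0,0,0,110]]'; python3 go.py 512 -360 140 -7.1
```

```text
t: 25.98
tcp_pos: [0.6162, 0.0345, 0.0755]
orientation: [0.75, 0.661, -0.001, -0.001]
wrist_force: [-7.7, 0.3, 10.7]
width: 0.0282
t: 26.98
tcp_pos: [0.6077, -0.0403, 0.2305]
orientation: [0.749, 0.662, 0.001, 0.002]
wrist_force: [-0.0, -0.2, -0.2]
width: 0.0485
t 26.98 tcp [607.7 -40.3 230.5] yaw -7.1 width 48.5 q6 -0.13 F [-0.  -0.2 -0.2]
shift [-329.   -55.9   90.4] turn [0.004 0.    0.   ] deg 0.2 dist 345.8
```

Seated at z 75.5, as predicted. Next is B4 at (512,−365.5).

```bash
python3 -m crank '[[-40,-6,0,0,0,0,110],[-95,-15,0,0,0,0,110],[-150,-25,0,0,0,0,110],[-205,-35,5,0,0,0,110],[-260,-46,25,0,0,0,110],[-305,-53,50,0,0,0,110],[-330,-56,75,0,0,0,110],[-334,-56,88,0,0,0,110]]' >/dev/null; python3 -m crank '[[0,0,0,0,0,0,110],[0,0,0,0,0,0,110],[0,0,0,0,0,0,110]]'; python3 go.py 512 -365.5 75 -7.1;python3 - <<'E'
from h import *
d=cam("wrist");cv2.imwrite("pics/w17.png",d["bgr"])
print(proj(d,[.512,-.3655,.108]))
E
```

```text
t: 28.35
tcp_pos: [0.5102, -0.364, 0.1415]
orientation: [0.75, 0.662, 0.0, 0.001]
wrist_force: [-0.3, 0.6, 0.3]
width: 0.0485
t 28.35 tcp [ 510.2 -364.   141.5] yaw -7.1 width 48.5 q6 -0.68 F [-0.3  0.6  0.3]
shift [-1.2  1.9 66.5] turn [ 0.002  0.001 -0.001] deg 0.1 dist 66.6
[[282.87473589 247.2229014 ]]
```

View pics/w17.png

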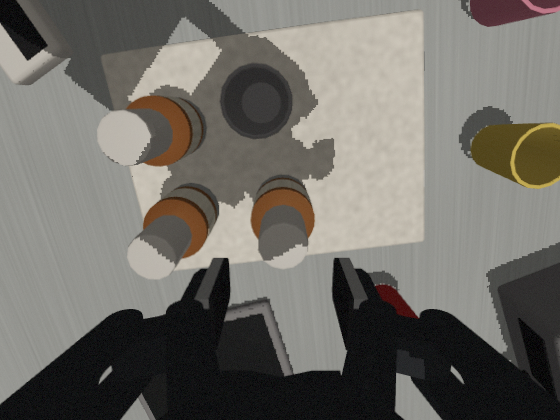

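The cap (284,250) is at the predicted (283,247). Grip it.

```bash
python3 -m crank '[[-2,2,30,0,0,0,110],[-2,2,64,0,0,0,110],[-2,2,64,0,0,0,110],[-2,2,64,0,0,0,255],[-2,2,64,0,0,0,255],[-2,2,64,0,0,0,255],[-2,2,64,0,0,0,255],[-2,2,64,0,0,0,255]]' 60;python3 -m crank '[[0,0,-40,0,0,0,255],[0,0,-90,0,0,0,255],[0,0,-130,0,0,0,255],[0,0,-130,0,0,0,255]]'; python3 go.py 565.4 101 205 -7.1
```

```text
t: 29.4
tcp_pos: [0.5118, -0.3675, 0.0781]
orientation: [0.75, 0.661, 0.0, 0.001]
wrist_force: [-1.1, 0.4, 6.1]
width: 0.0286
t: 29.9
tcp_pos: [0.5124, -0.3681, 0.2103]
orientation: [0.75, 0.661, 0.0, 0.004]
wrist_force: [-0.3, -0.1, -2.3]
width: 0.0285
t 29.9 tcp [ 512.4 -368.1  210.3] yaw -7.2 width 28.5 q6 -0.68 F [-0.3 -0.1 -2.3]
shift [472.1  -6.4   2.9] turn [ 0.006  0.005 -0.002] deg 0.5 dist 472.1
```

```bash
python3 -m crank '[[25,0,0,0,0,0,255],[70,-1,0,0,0,0,255],[125,-2,0,0,0,0,255],[185,-2,0,0,0,0,255],[245,-3,0,0,0,0,255],[305,-4,0,0,0,0,255],[360,-5,0,0,0,0,255],[410,-6,0,0,0,0,255]]' >/dev/null; python3 -m crank '[[35,0,0,0,0,0,255],[55,0,0,0,0,0,255],[62,0,20,0,0,0,255],[62,0,50,0,0,0,255],[62,0,70,0,0,0,255],[62,0,72,0,0,0,255],[62,0,72,0,0,0,255]]'; python3 go.py 565.4 101 76 -7.1
python3 - <<'E'
from h import *
d=cam("wrist");cv2.imwrite("pics/w18.png",d["bgr"])
E
```

```text
t: 31.78
tcp_pos: [0.5647, 0.1019, 0.1345]
orientation: [0.75, 0.661, 0.0, 0.0]
wrist_force: [0.9, 1.1, -2.6]
width: 0.0285
t 31.77 tcp [564.7 101.9 134.5] yaw -7.3 width 28.5 q6 0.11 F [ 0.9  1.1 -2.6]
shift [-0.8  0.7 58.5] turn [ 0.001  0.    -0.003] deg 0.2 dist 58.5
```

View pics/w18.png

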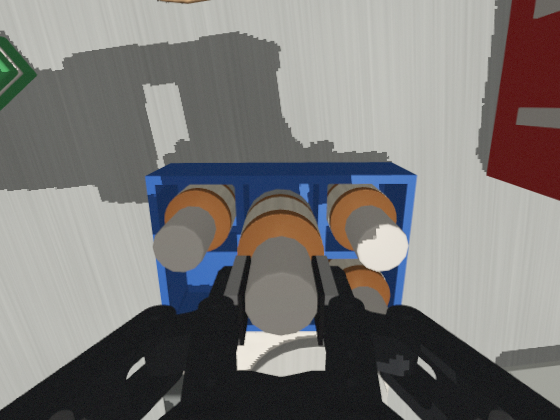

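Cell 5 lies below, between the bottles in cells 4 (200,215) and 6 (365,215), and the fingers clear both caps. Insert.

```bash
python3 -m crank '[[-1,1,15,0,0,0,255],[-1,1,30,0,0,0,255],[-1,1,43,0,0,0,255],[-1,1,52,0,0,0,255],[-1,1,57,0,0,0,255],[-1,1,59,0,0,0,255],[-1,1,59,0,0,0,255]]'; python3 -m crank '[[0,0,-2,0,0,0,135],[0,0,-2,0,0,0,135],[0,0,-2,0,0,0,135],[0,0,-30,0,0,0,135],[0,0,-80,0,0,0,135],[0,0,-130,0,0,0,110],[-20,0,-150,0,0,0,110],[-65,0,-155,0,0,0,110]]'; python3 go.py 437 -292.5 140 -7.1;python3 - <<'E'
from h import *
d=cam("wrist");cv2.imwrite("pics/w19.png",d["bgr"])
E
```

```text
t: 32.7
tcp_pos: [0.5653, 0.1014, 0.0761]
orientation: [0.75, 0.661, -0.0, -0.0]
wrist_force: [-4.1, -0.1, 4.7]
width: 0.0285
t: 33.7
tcp_pos: [0.5574, 0.0362, 0.2315]
orientation: [0.749, 0.662, 0.001, 0.001]
wrist_force: [0.2, -1.0, -0.7]
width: 0.0486
t 33.7 tcp [557.4  36.2 231.5] yaw -7.1 width 48.6 q6 -0.01 F [ 0.2 -1.  -0.7]
shift [-341.1  -79.3   91.4] turn [0.003 0.    0.   ] deg 0.2 dist 361.9
```

View pics/w19.png

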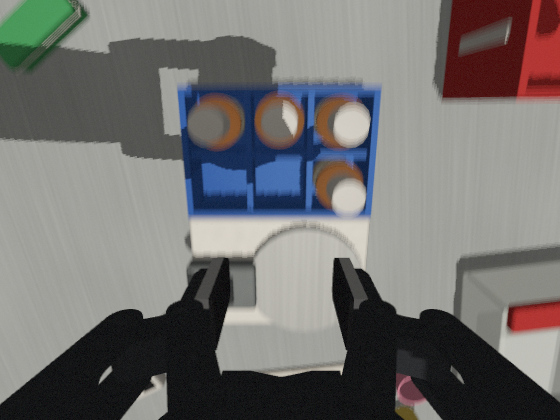

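Cells 3, 4, 5 and 6 are filled and only 1 and 2 are still empty. Next is B1 at (437,−292.5).

```bash
python3 -m crank '[[-40,-8,0,0,0,0,110],[-95,-20,0,0,0,0,110],[-150,-35,0,0,0,0,110],[-205,-48,0,0,0,0,110],[-260,-60,0,0,0,0,110],[-310,-72,30,0,0,0,110],[-336,-79,65,0,0,0,110],[-341,-79,89,0,0,0,110]]' >/dev/null; python3 -m crank '[[0,0,0,0,0,0,110],[0,0,0,0,0,0,110],[0,0,0,0,0,0,110]]'; python3 go.py 437 -292.5 75 -7.1;python3 - <<'E'
from h import *
d=cam("wrist");cv2.imwrite("pics/w20.png",d["bgr"])
print(proj(d,[.437,-.2925,.108]))
E
```

```text
t: 35.12
tcp_pos: [0.4365, -0.2918, 0.1425]
orientation: [0.75, 0.661, 0.0, 0.001]
wrist_force: [0.2, 0.1, 0.1]
width: 0.0486
t 35.12 tcp [ 436.5 -291.8  142.5] yaw -7.2 width 48.6 q6 -0.68 F [0.2 0.1 0.1]
shift [-0.5  0.5 67.5] turn [ 0.002  0.002 -0.001] deg 0.2 dist 67.5
[[280.4401724  245.39535815]]
```

View pics/w20.png

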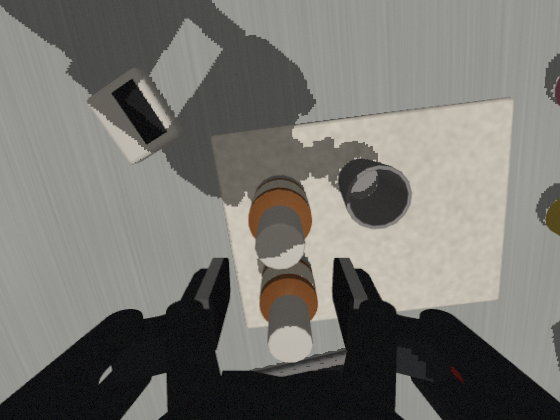

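The cap (281,248) is as predicted. The right finger passes short of the beaker (375,195) and stays above its rim. Grip.

```bash
python3 -m crank '[[-1,0,30,0,0,0,110],[-1,0,64,0,0,0,110],[-1,0,64,0,0,0,110],[-1,0,64,0,0,0,255],[-1,0,64,0,0,0,255],[-1,0,64,0,0,0,255],[-1,0,64,0,0,0,255],[-1,0,64,0,0,0,255]]' 60;python3 -m crank '[[0,0,-40,0,0,0,255],[0,0,-90,0,0,0,255],[0,0,-140,0,0,0,255],[0,0,-140,0,0,0,255]]'; python3 go.py 558 41.4 205 -7.1
```

```text
t: 36.17
tcp_pos: [0.4366, -0.2936, 0.079]
orientation: [0.75, 0.661, 0.0, 0.002]
wrist_force: [-1.7, 1.0, 6.0]
width: 0.0282
t: 36.67
tcp_pos: [0.4376, -0.2945, 0.2222]
orientation: [0.75, 0.661, 0.0, 0.005]
wrist_force: [0.0, -0.7, -2.1]
width: 0.0281
t 36.67 tcp [ 437.6 -294.5  222.2] yaw -7.2 width 28.1 q6 -0.68 F [ 0.  -0.7 -2.1]
shift [348.4  77.2  15.7] turn [ 0.008  0.006 -0.002] deg 0.6 dist 357.2
```

```bash
python3 -m crank '[[15,18,0,0,0,0,255],[50,45,0,0,0,0,255],[100,68,0,0,0,0,255],[155,77,0,0,0,0,255],[210,77,0,0,0,0,255],[260,77,0,0,0,0,255],[305,77,0,0,0,0,255],[335,77,0,0,0,0,255]]' >/dev/null; python3 -m crank '[[12,0,0,0,0,0,255],[14,0,0,0,0,0,255],[14,0,30,0,0,0,255],[14,0,60,0,0,0,255],[14,0,80,0,0,0,255],[14,0,82,0,0,0,255],[14,0,82,0,0,0,255]]'; python3 go.py 558 41.4 77 -7.1
python3 - <<'E'
from h import *
d=cam("wrist");cv2.imwrite("pics/w21.png",d["bgr"])
E
```

```text
t: 38.55
tcp_pos: [0.5563, 0.0432, 0.1358]
orientation: [0.751, 0.661, 0.0, 0.0]
wrist_force: [-0.1, 0.1, -1.4]
width: 0.0286
t 38.55 tcp [556.3  43.2 135.8] yaw -7.3 width 28.6 q6 0.0 F [-0.1  0.1 -1.4]
shift [-1.5  1.8 58.8] turn [ 0.001  0.    -0.003] deg 0.2 dist 58.8
```

View pics/w21.png

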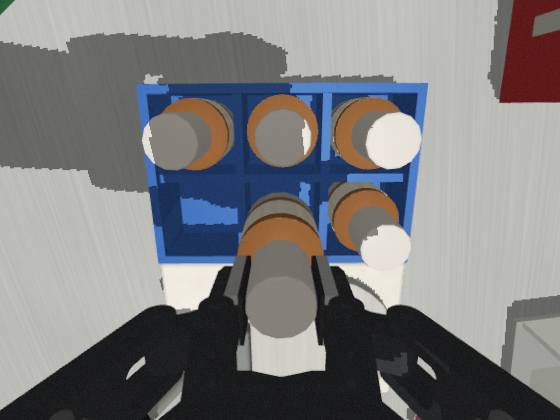

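```bash
python3 -m crank '[[-1.5,2,15,0,0,0,255],[-1.5,2,30,0,0,0,255],[-1.5,2,43,0,0,0,255],[-1.5,2,52,0,0,0,255],[-1.5,2,57,0,0,0,255],[-1.5,2,60,0,0,0,255],[-1.5,2,60,0,0,0,255]]'; python3 -m crank '[[0,0,-2,0,0,0,135],[0,0,-2,0,0,0,135],[0,0,-2,0,0,0,135],[0,0,-30,0,0,0,135],[0,0,-80,0,0,0,135],[0,0,-130,0,0,0,110],[-20,0,-150,0,0,0,110],[-65,0,-155,0,0,0,110]]'; python3 go.py 435 -363 140 -7.1
```

```text
t: 39.48
tcp_pos: [0.5578, 0.0424, 0.0771]
orientation: [0.75, 0.661, -0.001, -0.0]
wrist_force: [-7.6, 1.1, 11.2]
width: 0.0287
t: 40.48
tcp_pos: [0.55, -0.0227, 0.2315]
orientation: [0.749, 0.662, 0.001, 0.001]
wrist_force: [0.3, -0.3, -1.1]
width: 0.0486
t 40.48 tcp [550.  -22.7 231.5] yaw -7.1 width 48.6 q6 -0.12 F [ 0.3 -0.3 -1.1]
shift [-351.8  -72.4   91.5] turn [0.002 0.    0.001] deg 0.1 dist 370.7
```

Cell 2's bottle seated at z 77.1. The last spare is B3 at (435,−363).

```bash
python3 -m crank '[[-40,-8,0,0,0,0,110],[-95,-20,0,0,0,0,110],[-150,-33,0,0,0,0,110],[-205,-45,0,0,0,0,110],[-260,-56,5,0,0,0,110],[-315,-66,30,0,0,0,110],[-346,-72,65,0,0,0,110],[-352,-72,89,0,0,0,110]]' >/dev/null; python3 -m crank '[[0,0,0,0,0,0,110],[0,0,0,0,0,0,110],[0,0,0,0,0,0,110]]'; python3 go.py 435 -363 75 -7.1;python3 - <<'E'
from h import *
d=cam("wrist");cv2.imwrite("pics/w22.png",d["bgr"])
print(proj(d,[.435,-.363,.108]))
E
```

```text
t: 41.85
tcp_pos: [0.4345, -0.3626, 0.1426]
orientation: [0.75, 0.661, -0.0, 0.001]
wrist_force: [-0.0, -0.6, 0.4]
width: 0.0483
t 41.85 tcp [ 434.5 -362.6  142.6] yaw -7.2 width 48.3 q6 -0.77 F [-0.  -0.6  0.4]
shift [-0.2  0.4 67.6] turn [ 0.002  0.002 -0.001] deg 0.2 dist 67.6
[[280.27570801 244.88679692]]
```

View pics/w22.png

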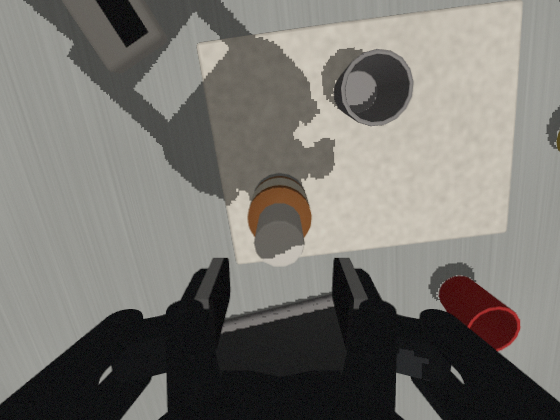

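```bash
python3 -m crank '[[-1,0,30,0,0,0,110],[-1,0,64,0,0,0,110],[-1,0,64,0,0,0,110],[-1,0,64,0,0,0,255],[-1,0,64,0,0,0,255],[-1,0,64,0,0,0,255],[-1,0,64,0,0,0,255],[-1,0,64,0,0,0,255]]' 60;python3 -m crank '[[0,0,-40,0,0,0,255],[0,0,-90,0,0,0,255],[0,0,-140,0,0,0,255],[0,0,-140,0,0,0,255]]'; python3 go.py 498.5 48.8 205 -7.1
python3 - <<'E'
from h import *
from rk import load
a,b=load("w1.npz"),load("w2.npz")
p,e=tri(a,(200.5,121.5),b,(205.5,203));print("ball",p*1000,e*1000)
from st import *
print("pivot",st(np.array([561.7,71.2]),-60,-67))
E
```

```text
t: 42.9
tcp_pos: [0.4346, -0.3645, 0.0791]
orientation: [0.75, 0.661, -0.0, 0.002]
wrist_force: [-0.6, 0.8, 7.1]
width: 0.0287
t: 43.4
tcp_pos: [0.4355, -0.3655, 0.2224]
orientation: [0.75, 0.661, -0.0, 0.005]
wrist_force: [-0.0, -0.8, -1.9]
width: 0.0287
t 43.4 tcp [ 435.5 -365.5  222.4] yaw -7.2 width 28.7 q6 -0.77 F [-0.  -0.8 -1.9]
shift [419.   10.4  14.5] turn [ 0.007  0.007 -0.002] deg 0.6 dist 419.4
ball [455.40255928 -51.52145816 132.95709016] 0.2516989701583565
pivot [485.59748584 -54.35639107]
```

Lever ball measured at (455,−52,133) and pivot at (486,−54). I'll carry the bottle round the lever on the +x side.

```bash
python3 -m crank '[[15,15,-5,0,0,0,255],[50,40,-15,0,0,0,255],[95,70,-20,0,0,0,255],[145,90,-20,0,0,0,255],[200,95,-20,0,0,0,255],[255,95,-20,0,0,0,255],[310,90,-20,0,0,0,255],[355,70,-20,0,0,0,255]]' >/dev/null; python3 -m crank '[[35,-25,0,0,0,0,255],[58,-50,0,0,0,0,255],[64,-60,0,0,0,0,255],[64,-60,0,0,0,0,255],[64,-60,0,0,0,0,255]]'; python3 go.py 498.5 48.8 136 -7.1
```

```text
t: 45.02
tcp_pos: [0.4968, 0.0502, 0.2369]
orientation: [0.751, 0.661, -0.0, 0.0]
wrist_force: [-0.5, -1.2, -2.3]
width: 0.0286
t 45.02 tcp [496.8  50.2 236.9] yaw -7.3 width 28.6 q6 0.0 F [-0.5 -1.2 -2.3]
shift [ -1.1   1.9 100.9] turn [-0.     0.    -0.003] deg 0.2 dist 100.9
```

```bash
python3 -m crank '[[-1,2,30,0,0,0,255],[-1,2,65,0,0,0,255],[-1,2,95,0,0,0,255],[-1,2,101,0,0,0,255],[-1,2,101,0,0,0,255]]'; python3 go.py 498.5 48.8 77 -7.1
python3 - <<'E'
from h import *
d=cam("wrist");cv2.imwrite("pics/w23.png",d["bgr"])
E
```

```text
t: 45.65
tcp_pos: [0.4988, 0.0493, 0.1366]
orientation: [0.75, 0.661, 0.0, 0.0]
wrist_force: [-0.8, 0.3, -1.5]
width: 0.0287
t 45.65 tcp [498.8  49.3 136.6] yaw -7.3 width 28.7 q6 -0.0 F [-0.8  0.3 -1.5]
shift [-0.5 -0.3 59.6] turn [ 0.     0.    -0.003] deg 0.2 dist 59.6
```

View pics/w23.png

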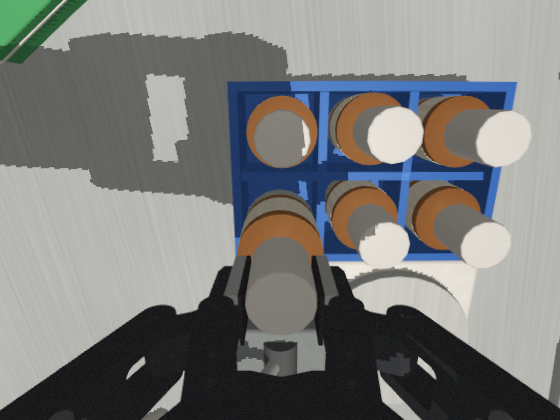

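Cell 1 lies below the held bottle and the other five cells are full. Insert.

```bash
python3 -m crank '[[0,0,15,0,0,0,255],[0,0,30,0,0,0,255],[0,0,43,0,0,0,255],[0,0,52,0,0,0,255],[0,0,58,0,0,0,255],[0,0,61,0,0,0,255],[0,0,61,0,0,0,255]]'; python3 -m crank '[[0,0,-2,0,0,0,135],[0,0,-2,0,0,0,135],[0,0,-2,0,0,0,135],[0,0,-30,0,0,0,135],[0,0,-80,0,0,0,135],[0,0,-130,0,0,0,135],[0,0,-170,0,0,0,255],[0,0,-190,0,0,0,255]]'; python3 -m crank '[[60,30,-20,0,0,0,255],[60,60,-40,0,0,0,255],[60,60,-40,0,0,0,255],[60,60,-40,0,0,0,255]]';python3 go.py 410 -52 250 -7.1
python3 - <<'E'
from h import *
d=cam("wrist");cv2.imwrite("pics/w24.png",d["bgr"])
d=cam("scene");cv2.imwrite("pics/s24.png",d["bgr"])
E
```

```text
t: 46.58
tcp_pos: [0.4985, 0.0499, 0.0771]
orientation: [0.75, 0.661, -0.001, -0.001]
wrist_force: [-7.4, 0.4, 13.0]
width: 0.0283
t: 47.58
tcp_pos: [0.4991, 0.0497, 0.268]
orientation: [0.75, 0.661, 0.001, 0.002]
wrist_force: [0.2, -0.4, -1.2]
width: 0.0043
t: 48.08
tcp_pos: [0.5645, 0.1017, 0.304]
orientation: [0.75, 0.661, -0.001, -0.001]
wrist_force: [-0.5, -0.4, -0.0]
width: 0.0003
t 48.08 tcp [564.5 101.7 304. ] yaw -7.2 width 0.3 q6 0.11 F [-0.5 -0.4 -0. ]
shift [-171.9 -133.8   54.4] turn [-0.002  0.    -0.002] deg 0.2 dist 224.5
```

View pics/w24.png

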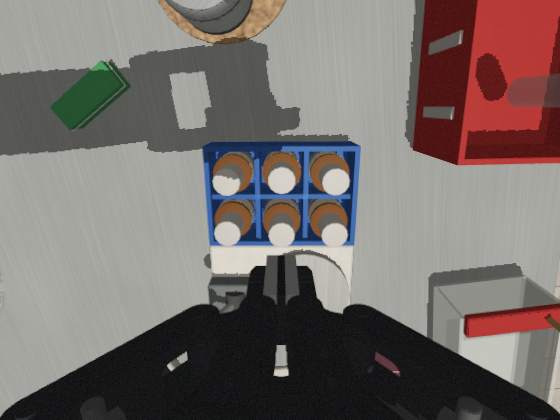

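View pics/s24.png

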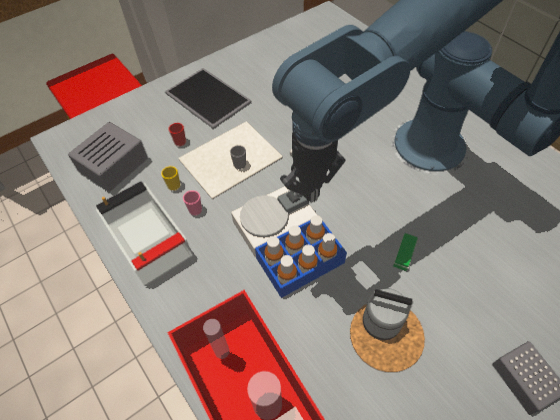

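The rack is full in both views (six caps at 228–335 by 175–235), with the can on the mat and the beaker standing. Now the lever: I'll bring the shut fingers to the −x side of the ball.

```bash
python3 -m crank '[[-30,-25,0,0,0,0,255],[-70,-58,0,0,0,0,255],[-110,-92,10,0,0,0,255],[-145,-122,30,0,0,0,255],[-165,-139,55,0,0,0,255],[-165,-139,55,0,0,0,255],[-165,-139,55,0,0,0,255]]';python3 go.py 406.2 -44.5 120 -7.1
python3 - <<'E'
from h import *
d=cam("wrist");cv2.imwrite("pics/w25.png",d["bgr"])
E
```

```text
t: 49.05
tcp_pos: [0.4071, -0.0443, 0.2509]
orientation: [0.75, 0.661, 0.0, 0.0]
wrist_force: [-0.2, -0.5, 0.1]
width: 0.0001
t 49.05 tcp [407.1 -44.3 250.9] yaw -7.2 width 0.1 q6 -0.26 F [-0.2 -0.5  0.1]
shift [ -0.3  -1.  130.9] turn [ 0.001 -0.    -0.002] deg 0.1 dist 130.9
```

View pics/w25.png

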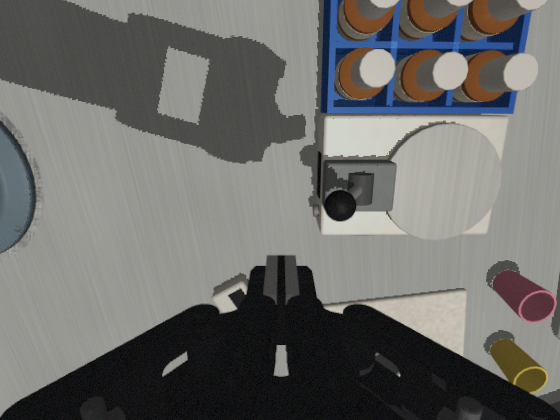

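The ball (341,205) is level with the tool axis and about 49 mm to its +y side, as computed. Descend, then push along tool +y.

```bash
python3 -m crank '[[0,-1,35,0,0,0,255],[0,-1,75,0,0,0,255],[0,-1,110,0,0,0,255],[0,-1,128,0,0,0,255],[0,-1,128,0,0,0,255]]'; python3 -m crank '[[0,10,0,0,0,0,255],[0,20,0,0,0,0,255],[0,30,0,0,0,0,255],[0,40,0,0,0,0,255],[0,50,0,0,0,0,255],[0,60,0,0,0,0,255],[0,70,0,0,0,0,255],[0,70,0,0,0,0,255]]'
python3 - <<'E'
from h import *
d=cam("wrist");cv2.imwrite("pics/w26.png",d["bgr"])
E
```

```text
t: 49.72
tcp_pos: [0.4056, -0.0436, 0.1216]
orientation: [0.75, 0.662, -0.0, -0.001]
wrist_force: [-0.4, 0.6, 0.9]
width: -0.0001
t: 50.72
tcp_pos: [0.4758, -0.0533, 0.1221]
orientation: [0.75, 0.661, 0.0, 0.0]
wrist_force: [0.4, -0.5, 0.3]
width: 0.0001
```

View pics/w26.png

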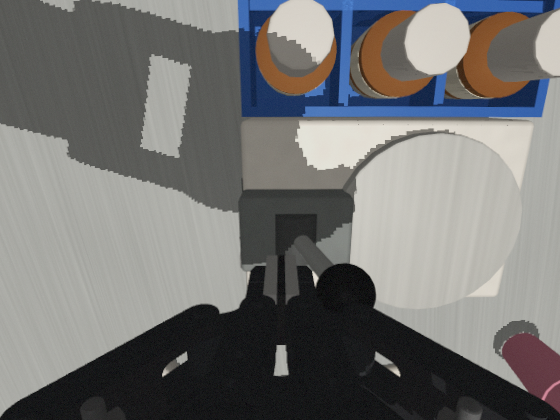

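The lever is already well over, with its ball at (346,292). I'll push on in small steps to the stop, watching the force.

```bash
python3 -m crank '[[0,4,0,0,0,0,255],[0,8,0,0,0,0,255],[0,8,0,0,0,0,255]]'; python3 -m crank '[[0,3,0,0,0,0,255],[0,6,0,0,0,0,255],[0,6,0,0,0,0,255]]'
```

```text
t: 51.15
tcp_pos: [0.4832, -0.0542, 0.1221]
orientation: [0.75, 0.661, 0.0, 0.0]
wrist_force: [-0.4, -0.0, -1.0]
width: -0.0
t: 51.52
tcp_pos: [0.4892, -0.055, 0.1222]
orientation: [0.75, 0.661, 0.0, 0.0]
wrist_force: [-0.4, -0.6, -1.1]
width: -0.0002
```

```bash
python3 -m crank '[[0,2,0,0,0,0,255],[0,3,0,0,0,0,255],[0,3,0,0,0,0,255]]'
python3 - <<'E'
from h import *
d=cam("wrist");cv2.imwrite("pics/w27.png",d["bgr"])
E
```

```text
t: 51.9
tcp_pos: [0.492, -0.0553, 0.1221]
orientation: [0.75, 0.661, 0.0, -0.0]
wrist_force: [-0.3, -0.4, -0.3]
width: -0.0002
```

View pics/w27.png

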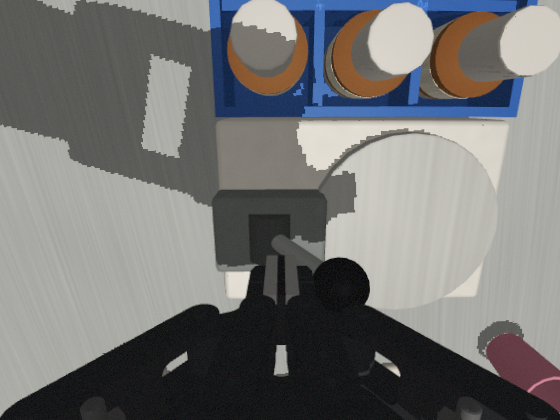

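```bash
cat > lev.py <<'E'
from st import *
def lev(uv):
    d=cam("wrist"); P=st(np.array([561.7,71.2]),-60,-67)/1000
    # ball on circle of 70 mm about pivot at z .072, in plane y=pivot; intersect ray with that plane
    o,v=ray(d,uv); n=np.array([*UY,0]);p0=np.array([*P,.072]); X=o+v*(n@(p0-o))/(n@v)
    r=X-p0; a=r[:2]@UX; print("ball",(X*1000).round(1),"r",np.hypot(a,r[2])*1000,"angle",np.arctan2(a,r[2]))
if __name__=="__main__":
    import sys; lev((float(sys.argv[1]),float(sys.argv[2])))
E
python3 lev.py 341 286
python3 - <<'E'
from st import *
from rk import load
for n,u in(("w1",(200.5,121.5)),("w2",(205.5,203))):
    d=load(n+".npz");P=st(np.array([561.7,71.2]),-60,-67)/1000
    o,v=ray(d,u); nn=np.array([*UY,0]);p0=np.array([*P,.072]); X=o+v*(nn@(p0-o))/(nn@v);r=X-p0;a=r[:2]@UX;print(np.hypot(a,r[2]),np.arctan2(a,r[2]))
E
```

```text
ball [519.3 -58.6 134.2] r 70.92202484639755 angle 0.49980256857717975
0.07158884270988777 -0.42710575511002946
0.07060576416758811 -0.4468840589966034
```

```bash
python3 -m crank '[[0,1.5,0,0,0,0,255],[0,3,0,0,0,0,255],[0,3,0,0,0,0,255]]'; python3 lev.py 341 286;  python3 -m crank '[[0,1.5,0,0,0,0,255],[0,3,0,0,0,0,255],[0,3,0,0,0,0,255]]'
python3 - <<'E'
from h import *
d=cam("wrist");crop(d,200,180,420,380,3,"w28.png")
E
```

```text
t: 52.38
tcp_pos: [0.4927, -0.0553, 0.1218]
orientation: [0.75, 0.661, -0.002, -0.003]
wrist_force: [-10.9, 0.6, 6.3]
width: 0.0
ball [520.2 -58.7 133.7] r 70.82556497293183 angle 0.5142721786835208
t: 52.8
tcp_pos: [0.4932, -0.0553, 0.1217]
orientation: [0.75, 0.662, -0.005, -0.005]
wrist_force: [-23.3, 0.5, 16.0]
width: 0.0001
```

View pics/w28.png

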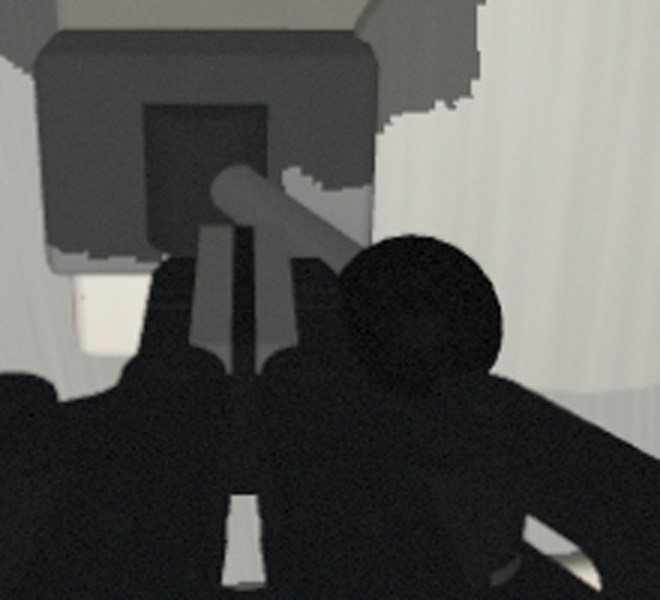

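The lever is at its end stop: the force rose to 23 N with no further motion. I'll back off along −y and rise clear, then check everything before handing in.

```bash
python3 -m crank '[[0,-15,0,0,0,0,255],[0,-45,0,0,0,0,255],[0,-85,0,0,0,0,255],[0,-85,-60,0,0,0,255],[0,-85,-120,0,0,0,255],[0,-85,-180,0,0,0,255],[0,-85,-180,0,0,0,255],[0,-85,-180,0,0,0,255]]'
python3 - <<'E'
from h import *
d=cam("wrist");cv2.imwrite("pics/w29.png",d["bgr"])
np.savez("w29.npz",bgr=d["bgr"],E=d["E"],mtx=d["mtx"],D=d["D"])
s=cam("scene");crop(s,170,110,450,400,2,"s29.png")
t=cam("top");crop(t,80,140,430,290,2.2,"t29.png")
E
```

```text
t: 53.85
tcp_pos: [0.4135, -0.0453, 0.3019]
orientation: [0.75, 0.661, 0.0, 0.0]
wrist_force: [-0.9, -0.1, -0.7]
width: -0.0001
```

View pics/w29.png

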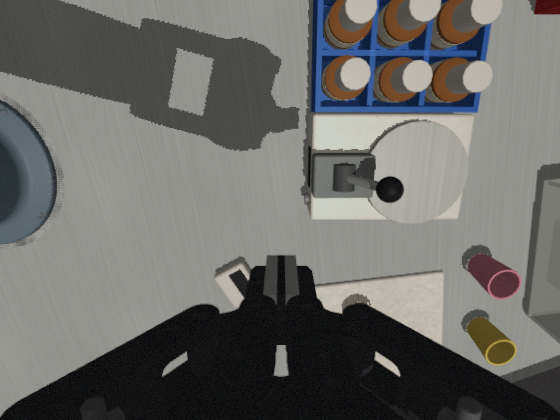

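View pics/s29.png

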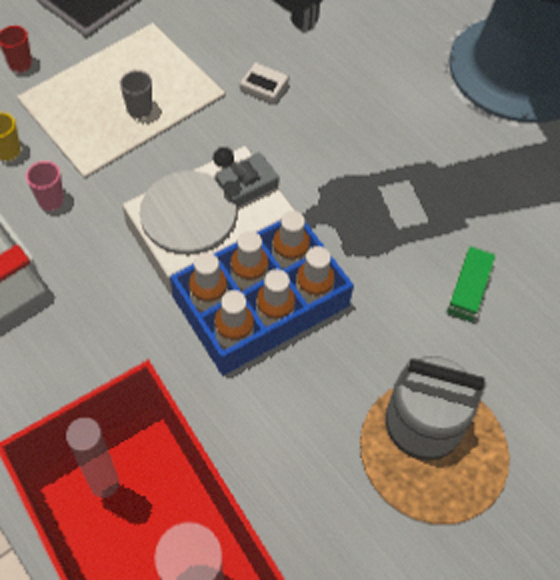

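View pics/t29.png

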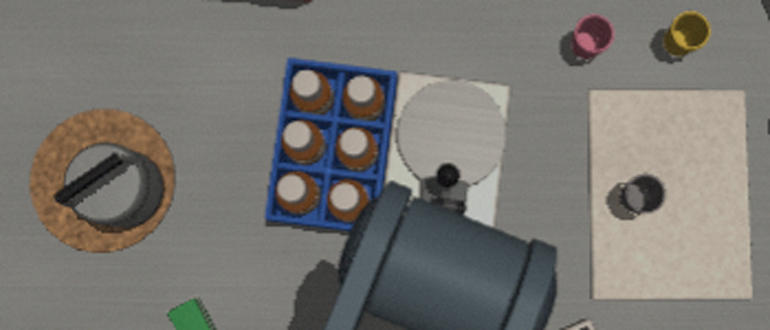

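All six cells are full, the lever leans to the hot plate, and the beaker stands. I want to be sure of the can's offset from the mat's centre and the lever's angle.

Run:
```python
from st import *
from rk import load
t=cam("top");s=cam("scene")
M=[]
for d in (t,s):
    hsv=cv2.cvtColor(d["bgr"],cv2.COLOR_BGR2HSV);m=cv2.inRange(hsv,(5,80,50),(22,230,255));x=80 if d is t else 340
    if d is t: m[:,190:]=0
    else: m[:280]=0;m[:,:340]=0;
    c=np.vstack([c for c in cv2.findContours(m,0,2)[0] if cv2.contourArea(c)>30]);h=cv2.convexHull(c)[:,0].astype(float)
    P=np.array([onz(d,p,.006)[:2]*1000 for p in h],np.float32);(cx,r)=cv2.minEnclosingCircle(P);print("mat",np.round(cx,1),r)
tu=np.array((103,182))/2.2+[80,140];print("lid top-view",onz(t,tu,.1)*1000)
# handle ends both views
for a,b in(((61,197),(480,382)),((121,157),(414,366))):
    p,e=tri(t,np.array(a)/2.2+[80,140],s,np.array(b)/2+[170,110]);print("handle end",(p*1000).round(1),round(e*1000,1))
d=load("w29.npz");P=st(np.array([561.7,71.2]),-60,-67)/1000
o,v=ray(d,(389.5,189)); nn=np.array([*UY,0]);p0=np.array([*P,.072]); X=o+v*(nn@(p0-o))/(nn@v);r=X-p0;a=r[:2]@UX;print("lever",X,np.hypot(a,r[2]),np.arctan2(a,r[2]))
print(get_state()["t"])
```

```text
mat [523.9 342.9] 84.5377197265625
mat [525.8 342.8] 84.9312744140625
lid top-view [512.13868969 311.58835498 100.        ]
handle end [492.2 341.3 143.4] 1.1
handle end [533.  284.  138.6] 5.9
lever [ 0.51893366 -0.05850863  0.13342534] 0.07001152375820734 0.5004632006357561
54.1
```

The lever is at +0.50 rad from vertical, the far stop. The can, however, has been knocked aside since I set it down. It now stands at about (512,312) against the mat's (525,343), which is 33 mm off and only just inside 39 mm. I'll regrasp it and put it back in the middle.

```bash
python3 -m crank '[[35,5,0,0,0,-0.1,0],[85,13,0,0,0,-0.25,0],[140,22,0,0,0,-0.4,0],[195,30,0,0,0,-0.55,0],[250,39,0,0,0,-0.7,0],[300,47,0,0,0,-0.744,0],[335,52,0,0,0,-0.744,0],[354,55,0,0,0,-0.744,0]]' >/dev/null; python3 -m crank '[[0,0,0,0,0,0,0],[0,0,0,0,0,0,0],[0,0,0,0,0,0,0],[0,0,0,0,0,0,0]]'; python3 go.py 512.5 312.5 150 35.5
python3 - <<'E'
from h import *
d=cam("wrist");cv2.imwrite("pics/w30.png",d["bgr"])
np.savez("w30.npz",bgr=d["bgr"],E=d["E"],mtx=d["mtx"],D=d["D"])
E
```

```text
t: 55.6
tcp_pos: [0.5126, 0.2982, 0.3024]
orientation: [0.459, 0.888, 0.0, 0.0]
wrist_force: [-0.2, -0.9, 0.2]
width: 0.0855
t 55.6 tcp [512.6 298.2 302.4] yaw 35.3 width 85.5 q6 -0.28 F [-0.2 -0.9  0.2]
shift [ 11.7   8.1 152.4] turn [ 0.     0.    -0.003] deg 0.2 dist 153.0
```

View pics/w30.png

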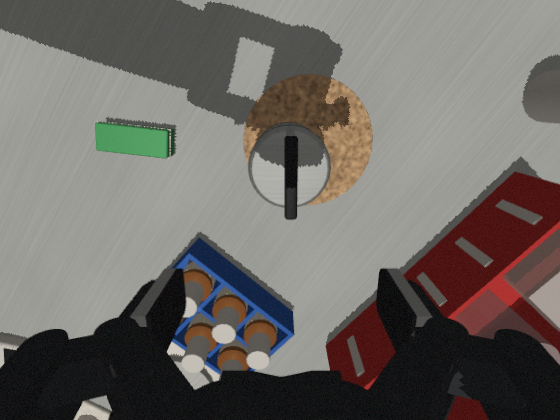

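The can stands off-centre, with its handle at (291,137–219) and the mat centred near (308,139).

Run:
```python
from h import *
from rk import load,handle
d=load("w30.npz");r=handle(d,(275,120,310,230));print(r)
bx=cv2.boxPoints(r);bx=bx[np.argsort(bx[:,1])];E=[bx[:2].mean(0),bx[2:].mean(0)]
W=[onz(d,u,.146)*1000 for u in E];v=W[1]-W[0];print(np.round(W,1).tolist(),np.linalg.norm(v),np.degrees(np.arctan2(v[1],v[0])),(W[0]+W[1])/2)
```

```text
((291.0, 177.0), (82.0, 12.0), 90.0)
[[491.5, 345.3, 146.0], [536.5, 283.2, 146.0]] 76.70821269002207 -54.065301590788984 [514.01071412 314.26287684 146.        ]
```

```bash
python3 -m crank '[[6,5,25,0,0,0,0],[12,10,70,0,0,0,0],[12,10,110,0,0,0,0],[12,10,140,0,0,0,0],[12,10,160,0,0,0,0],[12,10,175,0,0,0,0],[12,10,175,0,0,0,0],[12,10,175,0,0,0,0]]' 100; python3 go.py 514 314.3 127 35.5
python3 - <<'E'
from h import *
d=cam("wrist");cv2.imwrite("pics/w31.png",d["bgr"])
E
```

```text
t: 56.65
tcp_pos: [0.5146, 0.3149, 0.1284]
orientation: [0.459, 0.889, 0.001, 0.001]
wrist_force: [-0.2, 0.5, 0.1]
width: 0.0854
t 56.65 tcp [514.6 314.9 128.4] yaw 35.4 width 85.4 q6 -0.26 F [-0.2  0.5  0.1]
shift [-0.1 -0.8  1.4] turn [ 0.002  0.001 -0.002] deg 0.2 dist 1.7
```

View pics/w31.png

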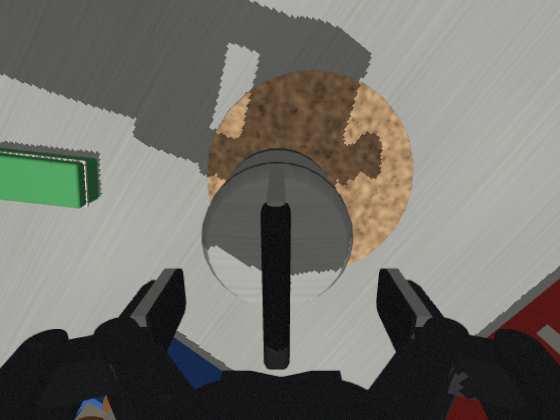

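The handle (276,205–368) lies between the pads. Grip, lift 15 mm, then shift by (+11,+29) mm in world axes.

```bash
python3 -m crank '[[0,-2,2,0,0,0,255],[0,-2,2,0,0,0,255],[0,-2,2,0,0,0,255],[0,-2,2,0,0,0,255],[0,-2,2,0,0,0,255],[0,-2,2,0,0,0,255],[0,-2,2,0,0,0,255],[0,-2,2,0,0,0,255]]' 100; python3 -m crank '[[0,0,-5,0,0,0,255],[0,0,-12,0,0,0,255],[0,0,-18,0,0,0,255],[0,0,-18,0,0,0,255],[0,0,-18,0,0,0,255]]'; python3 go.py 525 343.3 127 35.4
```

```text
t: 57.7
tcp_pos: [0.5125, 0.3135, 0.1254]
orientation: [0.459, 0.889, 0.0, 0.0]
wrist_force: [1.6, 0.4, 1.1]
width: 0.0101
t: 58.32
tcp_pos: [0.512, 0.3133, 0.143]
orientation: [0.459, 0.889, -0.0, -0.0]
wrist_force: [-0.3, 0.3, -5.6]
width: 0.0105
t 58.33 tcp [512.  313.3 143. ] yaw 35.4 width 10.5 q6 -0.26 F [-0.3  0.3 -5.6]
shift [16.9 28.  15.9] turn [-0. -0.  0.] deg 0.0 dist 36.4
```

```bash
python3 -m crank '[[3,6,0,0,0,0,255],[8,14,0,0,0,0,255],[13,22,0,0,0,0,255],[17,28,0,0,0,0,255],[17,28,0,0,0,0,255],[17,28,5,0,0,0,255],[17,28,10,0,0,0,255],[17,28,13,0,0,0,255]]'; python3 -m crank '[[0,0,2,0,0,0,255],[0,0,4,0,0,0,255],[0,0,5.5,0,0,0,255],[0,0,5.5,0,0,0,255],[0,0,5.5,0,0,0,255]]'
```

```text
t: 59.32
tcp_pos: [0.5247, 0.3431, 0.1293]
orientation: [0.459, 0.889, -0.0, -0.0]
wrist_force: [0.5, -0.2, -5.3]
width: 0.0099
t: 59.95
tcp_pos: [0.5254, 0.3436, 0.1254]
orientation: [0.459, 0.889, 0.0, 0.0]
wrist_force: [-1.6, -0.1, 0.6]
width: 0.0104
```

Touched down at z 125.4, the same height as at the grasp. Open and rise.

```bash
python3 -m crank '[[0,0,0,0,0,0,200],[0,0,0,0,0,0,120],[0,0,0,0,0,0,0],[0,0,0,0,0,0,0],[0,0,0,0,0,0,0],[0,0,-35,0,0,0,0],[0,0,-90,0,0,0,0],[0,0,-145,0,0,0,0]]' >/dev/null; python3 -m crank '[[-60,0,-30,0,0,0,0],[-110,0,-30,0,0,0,0],[-110,0,-30,0,0,0,0],[-110,0,-30,0,0,0,0],[-110,0,-30,0,0,0,0]]'
python3 - <<'E'
from h import *
from rk import handle
d=cam("wrist");cv2.imwrite("pics/w32.png",d["bgr"])
s=cam("scene");crop(s,170,110,450,400,2,"s32.png")
E
```

```text
t: 61.58
tcp_pos: [0.5881, 0.2548, 0.2992]
orientation: [0.458, 0.889, -0.0, -0.0]
wrist_force: [0.2, 1.0, -0.3]
width: 0.0853
```

View pics/w32.png

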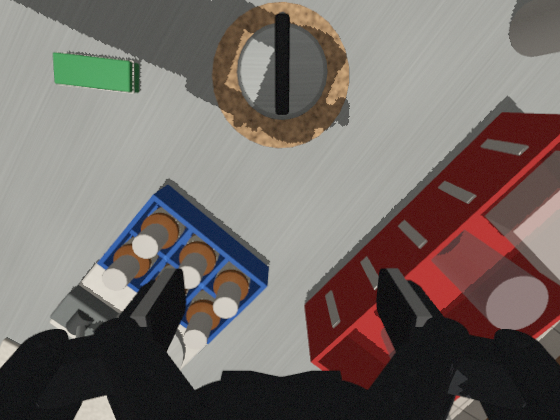

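View pics/s32.png

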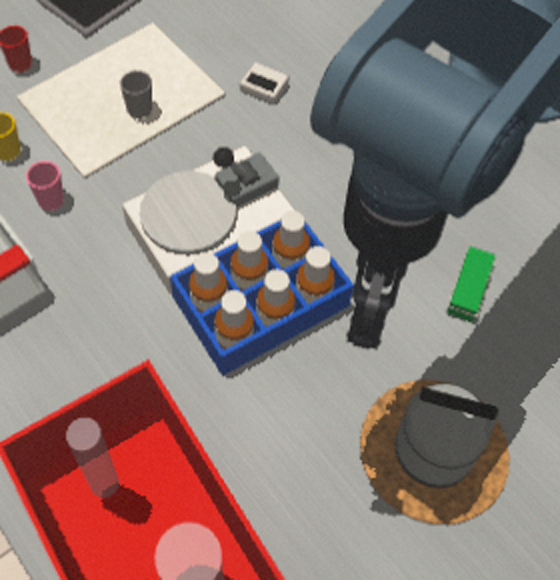

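The can (282,65 in the wrist view) is now centred on the mat, the six bottles stand in their cells, the lever is over, the beaker is upright, and the robot is clear of everything. Handing in.

```bash
python3 -c "
from cell import close_job
print(close_job())"
```

```text
the job is handed in; nothing more can be done
None
```

The changeover is done and handed in at about 62 s of the 208 s allowed; the hand-in reports no verdict.

- **Can:** I lifted it by the handle off the hot plate and set it down gently in the middle of the mat. My check after the lever showed it had been knocked to about 33 mm off centre, only just inside the 39 mm limit. I regrasped it and put it back in the middle, where the last pictures show it upright and let go.
- **Bottles:** Only cell 4 held a bottle at the start, so all five spares were needed. They went into cells 6, 3, 5, 2 and 1, in that order. Each one touched the floor within about 0.2 mm of the expected height, and the last pictures show six upright bottles and an empty board.
- **Lever:** I pushed it to its end stop, where the force rose to 23 N with no further movement. It measured +0.50 rad from vertical, against about −0.44 at the start. That is roughly 0.94 rad of travel by camera, short of the nominal 1.0, so it agrees with "fully over" but is not an exact joint reading.
- **Beaker and look-alikes:** The beaker still stands on the board, and the look-alike cups were not touched.

**Measurements that disagreed:** Two of the cap heights came out wrong, at 133 and 85 mm instead of 108. The top and scene cameras also differed by up to 5 mm on the mat in my first measurement. In both cases I went by the closer wrist-camera views.

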